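# Dry-fit a ferrule on a file handle and show the joint to the bench camera

## Robot

A 6-joint arm with a two-finger parallel gripper is mounted at the origin on a cart in front of the work surface, level with it; the furniture and walls round the work are solid. World frame = base frame: x ahead of the robot, y to its left, z up, the work surface at z = 0. Lengths are in mm, angles in rad, forces in N, time in s.
With the tool pointing down it reaches from about 300 to 950 mm from the base axis. Payload 3.1 kg.
Tool frame: the origin (TCP) lies on the mounting face of the last link; the fingertips stand 173 mm ahead of it and the grasp point (between the pads) lies 155 mm ahead of it; x points along the fingers, z is the direction in which the jaws open and shut, and the axes are right-handed (so a half turn about x gives the same grasp; the last joint's range is limited). The gripper opens to 85 mm and grips with 20 to 120 N. Pads are 22 mm wide; open, the fingers measure 114 mm over their backs; the gripper's body (76 mm by 85 mm) begins 54 mm behind the grasp point. The pads swing forward as they close: fully open they stand 13 mm farther back than shut.
Start: joints at [1.139, 0.308, 1.634, -0, 1.2, -0.07], TCP at [221.25, 584.536, 404.672] pointing down, gripper open.
Joint ranges: [-3.06, 3.06], [-0.79, 1.96], [0.05, 2.63], [-1.19, 4.34], [0.05, 2.64], [-2.94, 2.94]. Speed limits (rad/s): [2.79, 2.79, 3.14, 3.14, 3.14, 3.14].

## Interface

Orientations are given as a unit quaternion [x, y, z, w].
In Python, from station import status, read_camera, ctrl, search_frame, masks_of, landmark_of gives the robot as it stands.
- The arm moves only by the shell command python3 -m pendant 'ROWS' [FORCE]. ROWS is JSON, a list of rows, each a list of 3 entries, a list of its own where there are three numbers: the opening in per cent of the stroke, from 0 (shut) to 100 (fully open), then the shift along the tool's x, y, z in m, then the turn about the tool's x in degrees. A call has exactly 8 rows; each row is the pose to reach, as a shift and turn from the pose commanded when the call began, along the tool's axes at that moment; what a row does not reach only later rows make up. A row lasts 1/10 s, in which the tool goes at most 50 mm and 8.59 degrees, less where a joint would pass 70% of its speed; a pose out of reach is approached as far as the arm can. A call with a gripper value outside its range is refused whole. The fingers move at their own pace and stop on an object; FORCE is the grip in N (left out, the last holds). Time passes only in rows, so rows that repeat a pose let the fingers close, or fill a call up. It gives the time, the measured TCP pose, the force and the opening at its end, in the units of the state.
- status.state(): the state, without advancing time (a new reading comes with each control period).
- read_camera(name): name is "side" or "top"; returns a dict with "color" (420x560x3 uint8, red, green, blue), "fx", "fy", "cx", "cy" (pixels), "pose" (4x4, takes a point from camera to world coordinates). Camera axes: x right, y down, z forward; pixel columns grow to the right and rows downward; lengths in mm; the calibration is good to about 2 mm. A picture is of the moment at which its call begins. There is no depth.
- ctrl.close_job(): hands the job in, once; it reports no verdict.
Trained networks look in a picture, given as the dict that the camera call returned (one of the last four; its "shot" number tells which), for a name from the list of things; names that differ only in an ending like _2 or _b are one class to them, and where a whole thing is asked for, a point or a joint stands for the part that bears it (a point fixed in the world has none). Each returns a list of dicts, best first, with "score" (0 to 1); they miss things now and then, are a little off and sometimes report something else, mostly with a low value. They report only what shows in the picture. A call takes as long as a camera call.
- search_frame(picture, label): "pixel" ([column, row] in pixels, amid what is visible of it).
- masks_of(picture, label): "pixels" (420x560 bool, what is visible of it) and "pixel" ([column, row] in pixels, amid what is visible of it).
- landmark_of(picture, label): "pixel" ([column, row] in pixels: a listed point, or the origin of a listed thing).
The state is a dict: "time_s": time; "joint_pos": joint angles; "dq": joint speeds; "joint_efforts": joint torques, N m; "ee_pos": TCP position; "ee_rot": TCP orientation; "ft_force": force on the tool from outside, world axes, zero at the start; "ft_torque": the same for the moment, N m; "width": finger opening in mm.
Only numpy, scipy, OpenCV 4.12 (cv2) and the standard library are available. Lean on these libraries where they do the work, as an engineer would, in place of code of your own. Each camera call takes 0.05 s, during which the arm holds its last target.

## Task

Push the brass ferrule fully home, down to the shoulder, on the spigot of the wooden file handle while the handle stands in its stand. Then lift the handle out by the wood and hold it up to the inspection camera: the joint between ferrule and wood 120 mm in front of the lens on the camera's axis, ferrule end up, the handle square to the line of sight with its brass dot facing the lens. Finish while still holding it there, motionless and by the wood only, without having bumped the camera or shifted the copper ferrule or the other things on the bench.

Things in the scene. Friction and masses are not known exactly. Their poses are not given: they have to be found in the camera images.
- brass_ferrule: the larger ferrule: a plain brass tube, 24 mm outside, 20 mm bore, 24 mm long, 30 g, standing on end on the steel block. Origin: centre of its lower end; z up along the tube. Both ends are alike
- ferrule_mid (a point): the middle of the brass ferrule, on its axis, 12 mm above its lower end
- copper_ferrule: a smaller copper ferrule, 18 mm outside, 14 mm bore, 16 mm long, standing on the same block 44 to 72 mm (between axes) from the brass one, either side; too small for the spigot, to be left alone. Origin: centre of its lower end
- steel_block: steel bench block on which both ferrules stand, 98 x 96 x 40 mm, fixed. Origin: centre of its underside
- file_handle: turned light-brown wooden file handle, 80 g, loose, upright in one hole of the stand, spigot up. Origin: centre of its butt (lower end); z along it to the spigot; x out of the side with the brass dot. Round wood: 23 mm across at the butt, 27 at 30 mm up, 29.6 from 50 to 66 mm up, 27 at 90 mm up, 23.6 from 104 to 112 mm up, where it ends in a flat shoulder
- joint_line (a point): centre of the handle's shoulder, on its axis 112 mm above the butt: the joint between ferrule and wood. Axes as the handle's
- spigot_seat (a point): on the handle's axis, 12 mm above the shoulder: where the middle of the brass ferrule lies when fully home. The spigot rises from the shoulder, 18 mm across and 22 mm long, its tip chamfered
- brass_dot (a point): the brass dot, 10 mm across, let into the side of the handle 82 mm above the butt, 15 mm from its axis along the handle's x. At the start it looks away from the robot, within 50 degrees of straight ahead; a red pencil stroke on the end of the spigot runs from the middle towards the dot's side
- handle_stand: dark drilled hardwood block, 64 x 150 x 42 mm (x, y, z), fixed. Origin: centre of its underside. The file handle stands 30 mm deep in a hole at y = -40 mm in the block's frame (31 mm wide, so its butt is 12 mm over the bench); a short wooden punch is fixed in the other hole at y = +42 mm and rises to about 94 mm over the bench
- inspection_camera: inspection camera, fixed: grey base plate 85 x 80 mm, steel post, and on it a black barrel (53 mm across at the front, 132 mm long) that looks towards the robot, 25 degrees downward. Top at about 0.32 m. Origin: underside of the base, under the post; the camera looks along its -x
- lens (a point): centre of the camera's front lens, 241 mm over the bench. Axes as for focus
- focus (a point): the point in the air 120 mm in front of the lens on the camera's axis, about 190 mm over the bench, where the joint must be. Its x points from here to the lens (25 degrees upward), y is level, z is square to the line of sight and points up, leaning 25 degrees away from the camera: held rightly, the handle's x, y, z axes lie along these x, y, z
- jar_glass: empty round glass jar, 86 mm across, 96 mm high, standing loose on the bench; origin centre of its underside
- jar_flux: small jar of green flux, 40 mm across, 39 mm high, standing loose; origin centre of its underside
- tin_burrs: round tin full of burrs, 98 mm across, 84 mm high, standing loose; origin centre of its underside
- graver_loose: graver with a wooden handle lying loose, 94 mm long, 25 mm high; origin centre of its underside

How it is judged (in metres and radians):
On the way:
1. the brass ferrule is fully home on the spigot, let go of, with the handle still in its stand (distance between ferrule_mid and spigot_seat below 0.003 m and angle between the z axis of brass_ferrule and the z axis of file_handle, either way round below 0.12 rad and contact force between the fingers and brass_ferrule below 0.2 N and z of file_handle in the frame of handle_stand below 0.016 m), for 0.2 s.
At the end, for the whole second after the job is handed in: Held in the air by the wood, at rest, clear of the stand: ferrule within 3 mm of home, not touched by the fingers; joint within 15 mm of the point 120 mm before the lens; handle square to the line of sight within 8.5 degrees, ferrule up, brass dot to the lens within 20 degrees (distance between ferrule_mid and spigot_seat below 0.003 m and angle between the z axis of brass_ferrule and the z axis of file_handle, either way round below 0.12 rad and distance between joint_line and focus below 0.015 m and angle between the z axis of file_handle and the z axis of focus, either way round below 0.15 rad and angle between file_handle's own z axis and vertical below 1 rad and angle between the x axis of file_handle and the x axis of focus, either way round below 0.35 rad and x of brass_dot in the frame of focus above 0 m and height (world z) of file_handle above 0.06 m and contact force between the fingers and file_handle above 1 N and contact force between the fingers and brass_ferrule below 0.3 N and contact force between file_handle and handle_stand below 0.1 N and linear speed of file_handle below 0.02 m/s and angular speed of file_handle below 0.15 rad/s); the arm keeps its last pose, push and grip.
It fails at once if the camera is touched (contact force between inspection_camera and anything else above 1 N).
It fails at once if the copper ferrule is disturbed (distance of copper_ferrule from where it was at the start of the episode above 0.015 m).
It fails at once if one of the things standing around is disturbed (distance of any of jar_glass, jar_flux, tin_burrs, graver_loose from where it was at the start of the episode above 0.02 m).
It also fails if it takes over 54 s, if anything falls off the work surface, if the arm or the gripper's body presses on something with over 40 N, if the wrist force passes 120 N, or if a joint passes its speed limit or range.

## Working session

There is one attempt and no reset: what is moved stays moved. The work goes in short steps, Python scripts to look and compute and a shell command to move; the robot and the scene stay as the last step left them, time stands still between calls to the robot, and variables do not carry over. Pictures are saved under pics/ and viewed, and the job is handed in when it is done.

```bash
ls; mkdir -p pics
cat > h.py <<'E'
import numpy as np, cv2
from station import status, read_camera, ctrl, search_frame, masks_of, landmark_of
def save(p,n,scale=1.4):
    im=cv2.cvtColor(p["color"],cv2.COLOR_RGB2BGR); im=cv2.resize(im,None,fx=scale,fy=scale) if scale!=1 else im
    cv2.imwrite("pics/"+n,im)
def proj(p,X):
    T=np.linalg.inv(np.array(p["pose"])); c=T[:3,:3]@np.asarray(X,float)+T[:3,3]
    return np.array([p["fx"]*c[0]/c[2]+p["cx"],p["fy"]*c[1]/c[2]+p["cy"]])
def ray(p,uv):
    T=np.array(p["pose"]); d=np.array([(uv[0]-p["cx"])/p["fx"],(uv[1]-p["cy"])/p["fy"],1.]); d=T[:3,:3]@d
    return T[:3,3],d/np.linalg.norm(d)
def atz(p,uv,z):
    o,d=ray(p,uv); return o+d*(z-o[2])/d[2]
def tri(a,ua,b,ub):
    o1,d1=ray(a,ua);o2,d2=ray(b,ub)
    A=np.stack([d1,-d2],1); s=np.linalg.lstsq(A,o2-o1,rcond=None)[0]
    x,y=o1+s[0]*d1,o2+s[1]*d2
    return (x+y)/2,np.linalg.norm(x-y)
E
python3 - <<'E'
from h import *
s=read_camera("side");t=read_camera("top")
save(s,"s0.png");save(t,"t0.png")
np.set_printoptions(precision=2,suppress=True)
print(status.state())
for p in(s,t): print(p["fx"],p["cx"],p["cy"],p["pose"])
for l in ["brass_ferrule","ferrule_mid","copper_ferrule","steel_block","file_handle","joint_line","spigot_seat","brass_dot","handle_stand","inspection_camera","lens","focus","jar_glass","jar_flux","tin_burrs","graver_loose"]:
    r=[[ (np.round(q["pixel"],1).tolist(),round(float(q["score"]),2)) for q in landmark_of(p,l)[:2]] for p in (s,t)]
    print(l,"S",r[0],"T",r[1], tri(s,r[0][0][0],t,r[1][0][0]) if r[0] and r[1] else "")
E
```

```text
pics
{'time_s': 0.1, 'joint_pos': array([ 1.14,  0.31,  1.64, -0.  ,  1.2 , -0.07]), 'dq': array([-0., -0., -0., -0., -0.,  0.]), 'joint_efforts': array([ -0.  , -41.64, -27.76,  -0.  ,   0.  ,  -0.  ]), 'ee_pos': array([221.1 , 584.18, 403.55]), 'ee_rot': array([-0.4 ,  0.58,  0.4 ,  0.58]), 'ft_force': array([ 0.62, -0.03,  0.37]), 'ft_torque': array([-0.01,  0.02, -0.  ]), 'width': 85.17710834106308}
476.34339893979427 270.4346576914241 210.40849044370017 [[   1.      0.03   -0.06  607.78]
 [   0.06   -0.46    0.88 -849.15]
 [  -0.     -0.89   -0.46  597.07]
 [   0.      0.      0.      1.  ]]
477.0868265505582 267.4422102820537 210.72291312660045 [[  -0.02   -0.99    0.15  434.55]
 [  -1.      0.02    0.03  -68.6 ]
 [  -0.04   -0.15   -0.99 1078.51]
 [   0.      0.      0.      1.  ]]
brass_ferrule S [([230.0, 201.0], 0.74), ([247.6, 343.4], 0.62)] T [([370.3, 237.4], 0.55)] (array([ 506.69, -213.05,  277.68]), np.float64(0.9565759484051869))
ferrule_mid S [([245.0, 338.2], 0.54)] T [([372.6, 238.2], 0.53), ([310.1, 149.4], 0.49)] (array([ 526.9 , -258.73,   49.72]), np.float64(4
[... 1335 characters left out ...]
.6193675336236187))
focus S [([255.5, 323.2], 0.6), ([237.3, 236.3], 0.57)] T [] 
jar_glass S [([308.7, 245.7], 0.56)] T [([200.6, 194.9], 0.58), ([375.3, 233.1], 0.38)] (array([638.28, 121.94,  -3.93]), np.float64(0.44758243127180386))
jar_flux S [([299.1, 262.4], 0.69)] T [([348.2, 235.1], 0.73), ([310.8, 151.3], 0.56)] (array([ 568.6 , -191.81,  151.9 ]), np.float64(91.30800479043496))
tin_burrs S [([192.3, 288.8], 0.84)] T [([280.7, 296.5], 0.97), ([199.5, 194.6], 0.32)] (array([399.61, -59.75,  -4.91]), np.float64(7.305191199229858))
graver_loose S [([253.4, 280.0], 0.83)] T [([240.0, 203.9], 0.6), ([267.9, 241.2], 0.56)] (array([565.98,  18.74, -16.53]), np.float64(103.36437793706938))
```

View pics/s0.png

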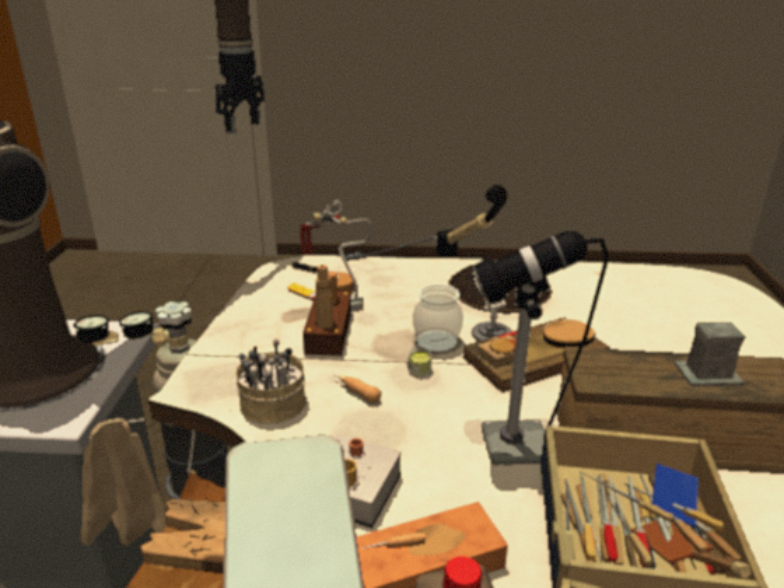

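View pics/t0.png

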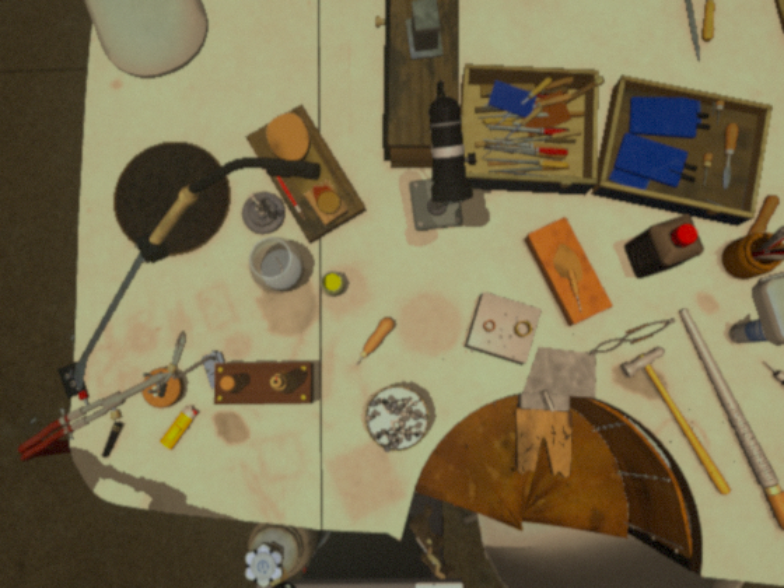

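Run:
```python
from h import *
s=read_camera("side");t=read_camera("top")
def crop(p,x,y,w,h,n):
    im=cv2.cvtColor(p["color"],cv2.COLOR_RGB2BGR)[y:y+h,x:x+w]; return cv2.resize(im,(400,300),interpolation=cv2.INTER_CUBIC)
a=crop(s,190,175,80,60,'');b=crop(s,215,310,80,60,'');c=crop(t,160,240,80,60,'');d=crop(t,320,205,80,60,'')
cv2.imwrite("pics/c0.png",np.vstack([np.hstack([a,b]),np.hstack([c,d])]))
```

```text
(no output)
```

View pics/c0.png

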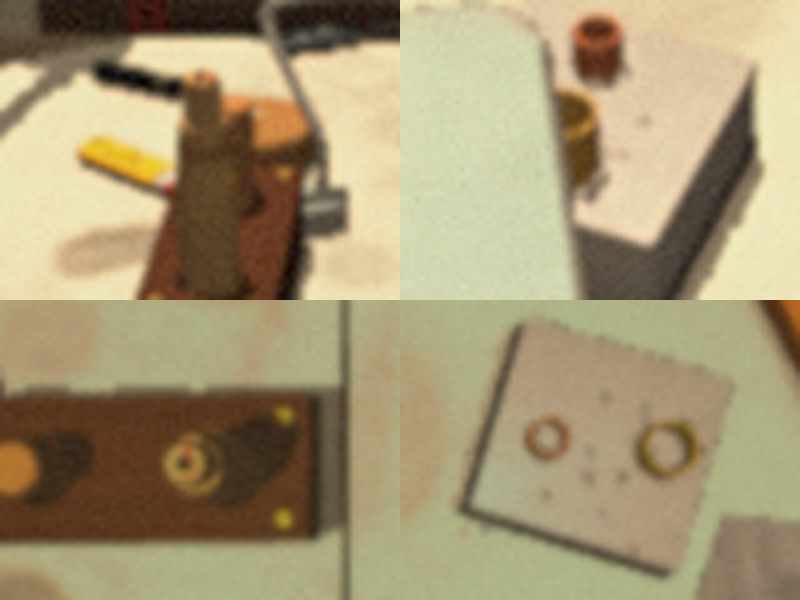

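Run:
```python
from h import *
np.set_printoptions(precision=1,suppress=True)
t=read_camera("top");s=read_camera("side")
def pr(p,l):
    for q in masks_of(p,l)[:2]:
        m=q["pixels"].astype(np.uint8); ys,xs=np.nonzero(m)
        c=cv2.findContours(m,cv2.RETR_EXTERNAL,cv2.CHAIN_APPROX_NONE)[0]; c=max(c,key=cv2.contourArea)
        e=cv2.fitEllipse(c) if len(c)>5 else None
        print(l,round(float(q["score"]),2),len(xs),xs.min(),xs.max(),ys.min(),ys.max(),"ell",np.round(e[0],1),np.round(e[1],1)); yield np.array(e[0])
for l,z in (("brass_ferrule",52),("copper_ferrule",48),("steel_block",40),("tin_burrs",84),("jar_flux",39),("jar_glass",96),("handle_stand",42),("file_handle",100),("inspection_camera",250)):
    for c in pr(t,l): print("   T at z",z,atz(t,c,z))
for l in ("brass_ferrule","copper_ferrule","steel_block","handle_stand","file_handle"): 
    for c in pr(s,l):pass
# manual
print("brass top",atz(t,(373.8,234.4),64),"copper",atz(t,(349.6,232.4),56),"spigot",atz(t,(197,272.6),146))
for X in (atz(t,(373.8,234.4),64),atz(t,(349.6,232.4),56),atz(t,(197,272.6),146)): print(proj(s,X))
o,d=ray(t,(322.7,143.4));
```

```text
brass_ferrule 0.62 23 368 378 230 239 ell [369.6 236.8] [2.1 5.9]
   T at z 52 [ 527.7 -252.5   52. ]
steel_block 0.85 1933 331 385 208 260 ell [358.7 233.9] [49.1 52.5]
   T at z 40 [ 535.6 -231.5   40. ]
tin_burrs 0.73 1737 261 306 275 322 ell [283.5 298.5] [45.2 47.2]
   T at z 84 [401.6 -65.4  84. ]
tin_burrs 0.69 1927 332 385 209 260 ell [358.6 234.2] [48.9 52.2]
   T at z 84 [ 530.8 -224.3   84. ]
jar_flux 0.77 264 229 246 193 211 ell [237.6 202. ] [17.2 17.7]
   T at z 39 [612.1  31.9  39. ]
jar_flux 0.46 44 367 379 229 239 ell [376.3 232.4] [4.2 7.8]
   T at z 39 [ 538.3 -269.7   39. ]
jar_glass 0.62 1214 177 216 169 206 ell [196.4 187.5] [37.5 39.3]
   T at z 96 [635.3 113.2  96. ]
handle_stand 0.7 1865 153 223 258 288 ell [187.9 273.4] [32.3 87.3]
   T at z 42 [457.1 140.9  42. ]
handle_stand 0.52 291 255 281 226 259 ell [270.3 238.6] [ 9.  43.2]
   T at z 42 [529.  -39.2  42. ]
file_handle 0.57 209 193 211 266 279 ell [202.2 272.6] [13.  18.3]
   T at z 100 [456.9  99.7 100. ]
file_handle 0.22 2838 292 339 58 163 ell [315.8 120.6] [ 39.9 108.2]
   T at z 100 [ 773.4 -142.2  100. ]
inspection_camera 0.81 2782 292 339 57 164 ell [315.7 120.7] [ 39.6 108.3]
   T at z 250 [ 721.4 -130.7  250. ]
brass_ferrule 0.63 142 246 254 327 347 ell [250.4 336. ] [ 7.7 21.6]
copper_ferrule 0.42 111 249 258 313 325 ell [253.8 318.9] [ 9.5 12.9]
steel_block 0.97 1649 240 286 310 376 ell [264.  340.5] [42.7 65.3]
steel_block 0.71 522 225 237 189 234 ell [230.9 213.7] [12.5 50.3]
handle_stand 0.75 1083 216 250 195 254 ell [233.9 230.1] [30.6 59.1]
handle_stand 0.36 137 246 255 328 347 ell [250.7 336.4] [ 7.9 20.1]
file_handle 0.79 492 225 237 189 233 ell [230.9 214.4] [12.2 49.2]
file_handle 0.73 1029 216 250 195 253 ell [233.7 229.9] [30.4 58.4]
brass top [ 531.6 -259.4   64. ] copper [ 537.7 -209.7   56. ] spigot [456. 102. 146.]
[246.3 332.1]
[253.  315.9]
[228.9 190.4]
```

```bash
cat >> h.py <<'E'
from scipy.spatial.transform import Rotation as Rn
def go(x,y,z,az=None):
    s=status.state(); R=Rn.from_quat(s["ee_rot"]).as_matrix(); d=(np.array([x,y,z])-s["ee_pos"])/1000
    a=np.degrees(np.arctan2(R[1,2],R[0,2]))
    print("t",round(s["time_s"],2),"pos",np.round(s["ee_pos"],1),"jawaz",round(a,1),"toolx",np.round(R[:,0],3),"w",round(s["width"],1),"F",np.round(s["ft_force"],1))
    tr=0 if az is None else (a-az+180)%360-180
    print("shift",np.round(R.T@d,4).tolist(),"turn",round(tr,1))
E
python3 -c "
from h import *
go(532.3,-259.4,320,-7)"
```

```text
t 2.6 pos [221.2 584.5 404.7] jawaz 69.3 toolx [-0. -0. -1.] w 85.1 F [-0.9 -0.1  0.2]
shift [0.0847, -0.5896, -0.6792] turn 76.3
```

```bash
R='[60,[0.0,-0.5896,-0.6792],76.3]'; python3 -m pendant '[[60,[0.0,-0.5896,-0.6792],76.3],[60,[0.0,-0.5896,-0.6792],76.3],[60,[0.0,-0.5896,-0.6792],76.3],[60,[0.0,-0.5896,-0.6792],76.3],[60,[0.0,-0.5896,-0.6792],76.3],[60,[0.0,-0.5896,-0.6792],76.3],[60,[0.0,-0.5896,-0.6792],76.3],[60,[0.0,-0.5896,-0.6792],76.3]]' 40; python3 -c "
from h import *
go(532.3,-259.4,320,-7)"
```

```text
time_s: 3.4
ee_pos: [359.8, 207.4, 405.1]
ee_rot: [-0.001, 0.707, 0.001, 0.708]
ft_force: [1.2, -0.2, -0.1]
width: 51.5
t 3.4 pos [359.8 207.4 405.1] jawaz 0.2 toolx [ 0.001  0.001 -1.   ] w 51.5 F [ 1.2 -0.2 -0.1]
shift [0.0851, -0.4674, 0.1708] turn 7.2
```

```bash
python3 -m pendant '[[60,[0.0,-0.467,0.171],7],[60,[0.0,-0.467,0.171],7],[60,[0.0,-0.467,0.171],7],[60,[0.0,-0.467,0.171],7],[60,[0.04,-0.467,0.171],7],[60,[0.04,-0.467,0.171],7],[60,[0.085,-0.467,0.171],7],[60,[0.085,-0.467,0.171],7]]'; python3 -c "
from h import *
go(532.3,-259.4,320,-7)"
```

```text
time_s: 4.2
ee_pos: [498.7, -161.0, 357.6]
ee_rot: [0.04, 0.705, -0.04, 0.707]
ft_force: [0.2, 1.3, 0.1]
width: 51.3
t 4.2 pos [ 498.7 -161.   357.6] jawaz -6.5 toolx [ 0.002 -0.001 -1.   ] w 51.3 F [0.2 1.3 0.1]
shift [0.0377, -0.0939, 0.0445] turn 0.5
```

```bash
python3 -m pendant '[[60,[0.03,-0.094,0.0445],0.5],[60,[0.06,-0.094,0.0445],0.5],[60,[0.075,-0.094,0.0445],0.5],[60,[0.075,-0.094,0.0445],0.5],[60,[0.075,-0.094,0.0445],0.5],[60,[0.075,-0.094,0.0445],0.5],[60,[0.075,-0.094,0.0445],0.5],[60,[0.075,-0.094,0.0445],0.5]]'
python3 - <<'E'
from h import *
go(532.3,-259.4,216,-7)
s=read_camera("side");t=read_camera("top")
def crop(p,x,y,w,h):
    im=cv2.cvtColor(p["color"],cv2.COLOR_RGB2BGR)[y:y+h,x:x+w]; return cv2.resize(im,(400,300),interpolation=cv2.INTER_CUBIC)
cv2.imwrite("pics/c1.png",np.hstack([crop(s,185,250,120,90),crop(t,310,190,120,90)]))
E
```

```text
time_s: 5.0
ee_pos: [532.2, -256.4, 284.2]
ee_rot: [0.042, 0.705, -0.043, 0.707]
ft_force: [-1.6, -0.7, 0.8]
width: 51.1
t 5.0 pos [ 532.2 -256.4  284.2] jawaz -6.9 toolx [ 0.003 -0.001 -1.   ] w 51.1 F [-1.6 -0.7  0.8]
shift [0.0682, -0.0028, 0.0003] turn 0.1
```

View pics/c1.png

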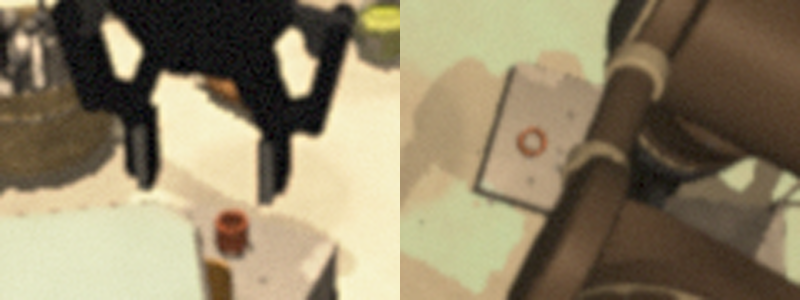

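```bash
python3 -m pendant '[[60,[0.03,-0.003,0.0],0],[60,[0.05,-0.003,0.0],0],[60,[0.06,-0.003,0.0],0],[60,[0.066,-0.003,0.0],0],[60,[0.066,-0.003,0.0],0],[60,[0.066,-0.003,0.0],0],[60,[0.066,-0.003,0.0],0],[60,[0.066,-0.003,0.0],0]]'
python3 - <<'E'
from h import *
go(532.3,-259.4,216,-7)
s=read_camera("side");t=read_camera("top")
def crop(p,x,y,w,h):
    im=cv2.cvtColor(p["color"],cv2.COLOR_RGB2BGR)[y:y+h,x:x+w]; return cv2.resize(im,(400,300),interpolation=cv2.INTER_CUBIC)
cv2.imwrite("pics/c2.png",np.hstack([crop(s,185,270,120,90),crop(t,310,190,120,90)]))
E
```

```text
time_s: 5.9
ee_pos: [531.8, -260.4, 217.3]
ee_rot: [0.043, 0.705, -0.043, 0.706]
ft_force: [0.1, 0.7, -0.3]
width: 51.0
t 5.9 pos [ 531.8 -260.4  217.3] jawaz -7.0 toolx [ 0.002 -0.001 -1.   ] w 51.0 F [ 0.1  0.7 -0.3]
shift [0.0013, 0.001, 0.0004] turn 0.0
```

View pics/c2.png

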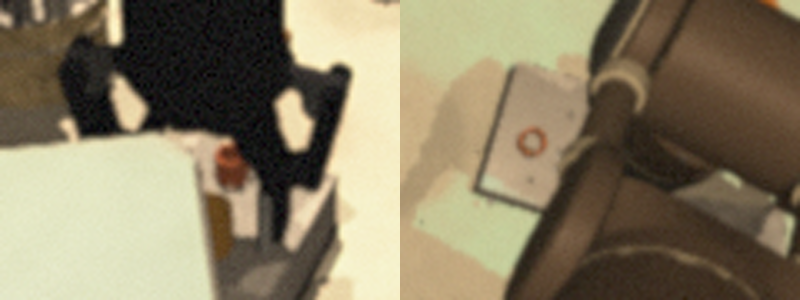

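```bash
python3 -m pendant '[[15,[0,0,0],0],[15,[0,0,0],0],[15,[0,0,0],0],[15,[0,0,0],0],[15,[0,0,0],0],[15,[0,0,0],0],[15,[0,0,0],0],[15,[0,0,0],0]]' 40;  python3 -m pendant '[[15,[-0.02,0,0],0],[15,[-0.05,0,0],0],[15,[-0.09,0,0],0],[15,[-0.12,0,0],0],[15,[-0.12,0,0],0],[15,[-0.12,0,0],0],[15,[-0.12,0,0],0],[15,[-0.12,0,0],0]]';python3 - <<'E'
from h import *
go(456.5,102,390,-7)
s=read_camera("side");t=read_camera("top")
def crop(p,x,y,w,h):
    im=cv2.cvtColor(p["color"],cv2.COLOR_RGB2BGR)[y:y+h,x:x+w]; return cv2.resize(im,(400,300),interpolation=cv2.INTER_CUBIC)
cv2.imwrite("pics/c3.png",np.hstack([crop(s,185,220,120,90),crop(t,310,190,120,90)]))
E
```

```text
time_s: 6.8
ee_pos: [531.4, -260.2, 216.7]
ee_rot: [0.043, 0.706, -0.043, 0.706]
ft_force: [-1.0, 1.1, 5.1]
width: 22.8
time_s: 7.6
ee_pos: [530.5, -259.7, 333.9]
ee_rot: [0.044, 0.707, -0.042, 0.704]
ft_force: [0.1, 0.4, -1.3]
width: 22.6
t 7.6 pos [ 530.5 -259.7  333.9] jawaz -7.0 toolx [-0.004  0.002 -1.   ] w 22.6 F [ 0.1  0.4 -1.3]
shift [-0.055, 0.3501, -0.1177] turn 0.0
```

View pics/c3.png

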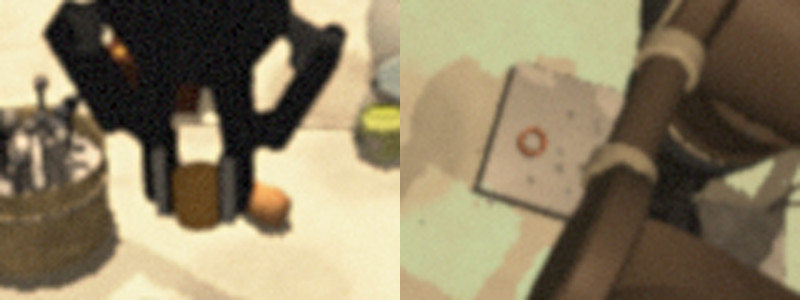

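```bash
python3 -m pendant '[[15,[-0.03,0.35,-0.117],0],[15,[-0.03,0.35,-0.117],0],[15,[-0.03,0.35,-0.117],0],[15,[-0.03,0.35,-0.117],0],[15,[-0.03,0.35,-0.117],0],[15,[-0.03,0.35,-0.117],0],[15,[-0.03,0.35,-0.117],0],[15,[-0.03,0.35,-0.117],0]]';  python3 -c "
from h import *
go(456,101.5,350,-7)"
```

```text
time_s: 8.5
ee_pos: [456.4, 104.7, 366.2]
ee_rot: [0.042, 0.706, -0.042, 0.706]
ft_force: [1.3, 0.3, -1.2]
width: 22.6
t 8.5 pos [456.4 104.7 366.2] jawaz -6.8 toolx [-0.001  0.001 -1.   ] w 22.6 F [ 1.3  0.3 -1.2]
shift [0.0162, -0.0032, -0.0] turn 0.2
```

```bash
python3 -m pendant '[[15,[0.016,-0.003,0],0],[15,[0.016,-0.003,0],0],[15,[0.016,-0.003,0],0],[15,[0.016,-0.003,0],0],[15,[0.016,-0.003,0],0],[15,[0.016,-0.003,0],0],[15,[0.016,-0.003,0],0],[15,[0.016,-0.003,0],0]]';  python3 - <<'E'
from h import *
go(456,101.5,340,-7)
s=read_camera("side");t=read_camera("top")
def crop(p,x,y,w,h):
    im=cv2.cvtColor(p["color"],cv2.COLOR_RGB2BGR)[y:y+h,x:x+w]; return cv2.resize(im,(800,600),interpolation=cv2.INTER_CUBIC)
cv2.imwrite("pics/c4s.png",crop(s,190,150,80,60))
cv2.imwrite("pics/c4t.png",crop(t,140,230,120,90))
E
```

```text
time_s: 9.3
ee_pos: [457.5, 98.3, 350.5]
ee_rot: [0.043, 0.706, -0.043, 0.706]
ft_force: [-0.7, 0.4, -0.7]
width: 22.8
t 9.3 pos [457.5  98.3 350.5] jawaz -7.0 toolx [ 0.  0. -1.] w 22.8 F [-0.7  0.4 -0.7]
shift [0.0105, 0.003, -0.0019] turn -0.0
```

View pics/c4s.png

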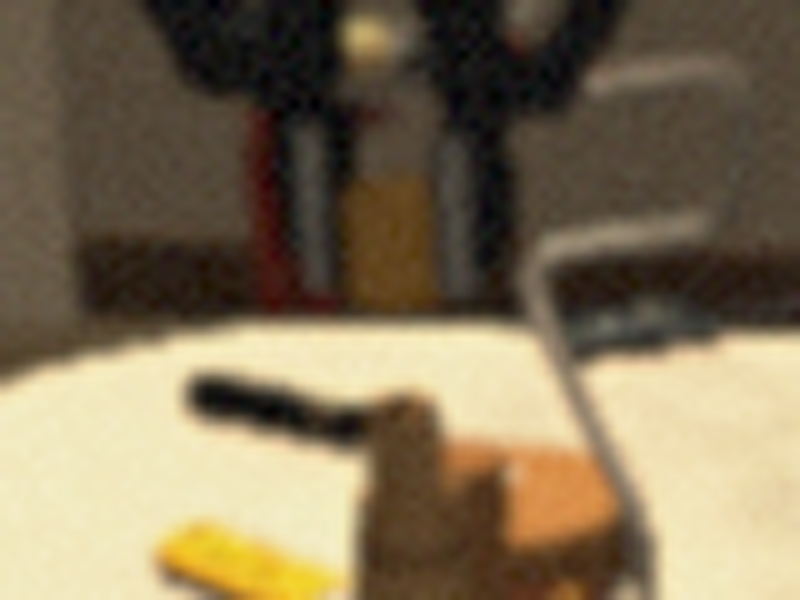

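View pics/c4t.png

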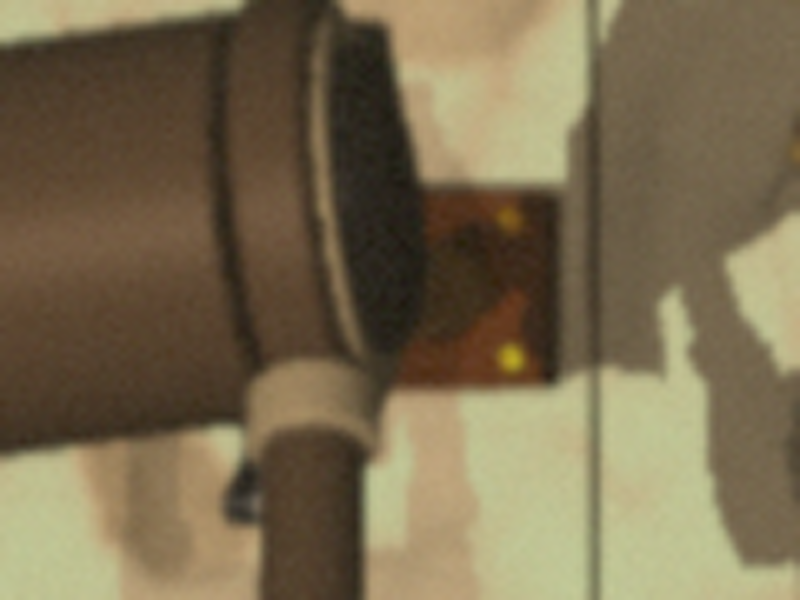

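Run:
```python
from h import *
np.set_printoptions(precision=2,suppress=True)
s=read_camera("side")
go(457,101.5,340,-7)
for X in ((457,100,186),(457,100,135),(458,100,186),(457,101,186),(457,100,198),(457,100,174),(457,100,146)): print(X,proj(s,X))
```

```text
t 9.45 pos [457.4  98.5 350.4] jawaz -7.0 toolx [ 0.  0. -1.] w 22.6 F [ 0.9 -0.4 -0.5]
shift [0.0104, 0.003, -0.0007] turn 0.0
(457, 100, 186) [228.5  174.13]
(457, 100, 135) [229.45 195.21]
(458, 100, 186) [228.96 174.14]
(457, 101, 186) [228.57 173.95]
(457, 100, 198) [228.27 169.03]
(457, 100, 174) [228.73 179.17]
(457, 100, 146) [229.25 190.74]
```

Run:
```python
import cv2,numpy as np
t=cv2.imread("pics/t0.png"); s=cv2.imread("pics/s0.png")
a=t[350:410,250:330]; b=s[255:315,290:370]
cv2.imwrite("pics/z0.png",np.hstack([cv2.resize(a,None,fx=5,fy=5,interpolation=cv2.INTER_CUBIC),cv2.resize(b,None,fx=5,fy=5,interpolation=cv2.INTER_CUBIC)]))
```

```text
(no output)
```

View pics/z0.png

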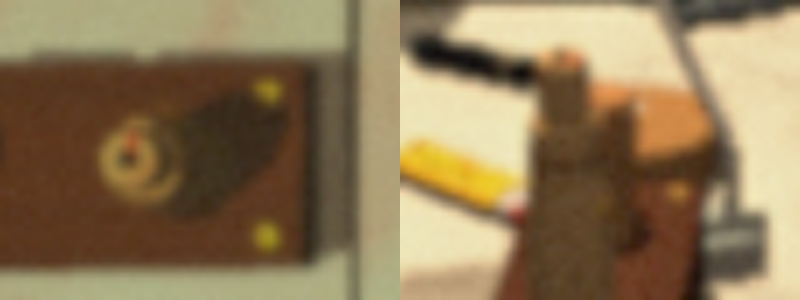

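```bash
python3 -m pendant '[[15,[0.01,0.003,0.0008],0],[15,[0.02,0.003,0.0008],0],[15,[0.024,0.003,0.0008],0],[15,[0.024,0.003,0.0008],0],[15,[0.024,0.003,0.0008],0],[15,[0.024,0.003,0.0008],0],[15,[0.024,0.003,0.0008],0],[15,[0.024,0.003,0.0008],0]]';  python3 - <<'E'
from h import *
go(458.5,101.2,301,-7)
s=read_camera("side")
def crop(p,x,y,w,h):
    im=cv2.cvtColor(p["color"],cv2.COLOR_RGB2BGR)[y:y+h,x:x+w]; return cv2.resize(im,(800,600),interpolation=cv2.INTER_CUBIC)
cv2.imwrite("pics/c5s.png",crop(s,190,165,80,60))
E
```

```text
time_s: 10.25
ee_pos: [458.7, 101.4, 326.7]
ee_rot: [0.043, 0.706, -0.043, 0.706]
ft_force: [-0.1, -0.0, -1.0]
width: 22.7
t 10.25 pos [458.7 101.4 326.7] jawaz -7.0 toolx [ 0.001  0.    -1.   ] w 22.7 F [-0.1 -0.  -1. ]
shift [0.0257, -0.0002, -0.0002] turn 0.0
```

View pics/c5s.png

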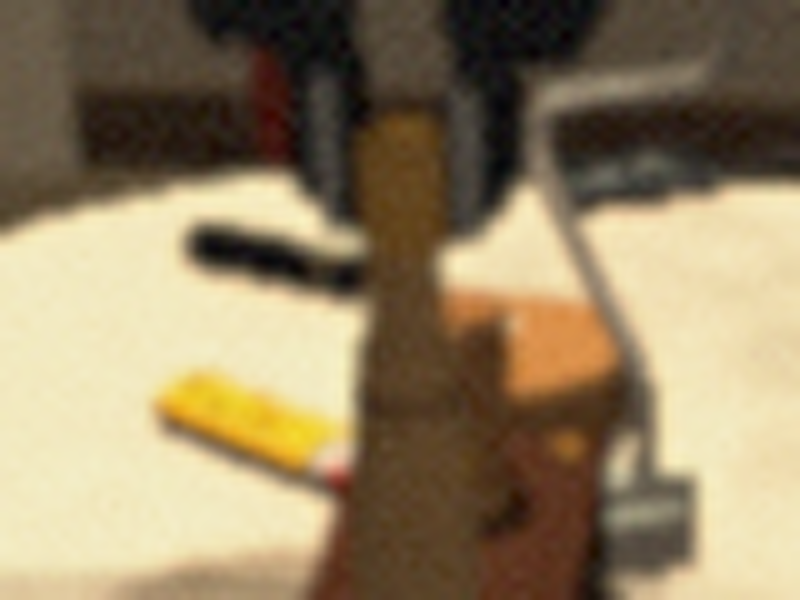

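```bash
python3 -m pendant '[[15,[0.002,0,0],0],[15,[0.004,0,0],0],[15,[0.005,0,0],0],[15,[0.006,0,0],0],[15,[0.007,0,0],0],[15,[0.008,0,0],0],[15,[0.009,0,0],0],[15,[0.009,0,0],0]]'; python3 -c "
from h import *
go(458.5,101.2,301,-7)"
```

```text
time_s: 11.1
ee_pos: [458.4, 101.4, 317.1]
ee_rot: [0.043, 0.706, -0.043, 0.706]
ft_force: [0.4, 0.3, -1.0]
width: 22.5
t 11.1 pos [458.4 101.4 317.1] jawaz -7.0 toolx [-0. -0. -1.] w 22.5 F [ 0.4  0.3 -1. ]
shift [0.0161, -0.0002, 0.0001] turn 0.0
```

```bash
python3 -m pendant '[[15,[0.003,0,0],0],[15,[0.006,0,0],0],[15,[0.008,0,0],0],[15,[0.01,0,0],0],[15,[0.011,0,0],0],[15,[0.012,0,0],0],[15,[0.013,0,0],0],[15,[0.013,0,0],0]]'
python3 - <<'E'
from h import *
go(458.5,101.2,301,-7)
s=read_camera("side")
def crop(p,x,y,w,h):
    im=cv2.cvtColor(p["color"],cv2.COLOR_RGB2BGR)[y:y+h,x:x+w]; return cv2.resize(im,(800,600),interpolation=cv2.INTER_CUBIC)
cv2.imwrite("pics/c6s.png",crop(s,190,165,80,60))
E
```

```text
time_s: 11.9
ee_pos: [458.5, 101.4, 304.2]
ee_rot: [0.043, 0.706, -0.043, 0.706]
ft_force: [0.3, -0.6, -0.7]
width: 22.9
t 11.9 pos [458.5 101.4 304.2] jawaz -7.0 toolx [-0. -0. -1.] w 22.9 F [ 0.3 -0.6 -0.7]
shift [0.0032, -0.0002, 0.0] turn 0.0
```

View pics/c6s.png

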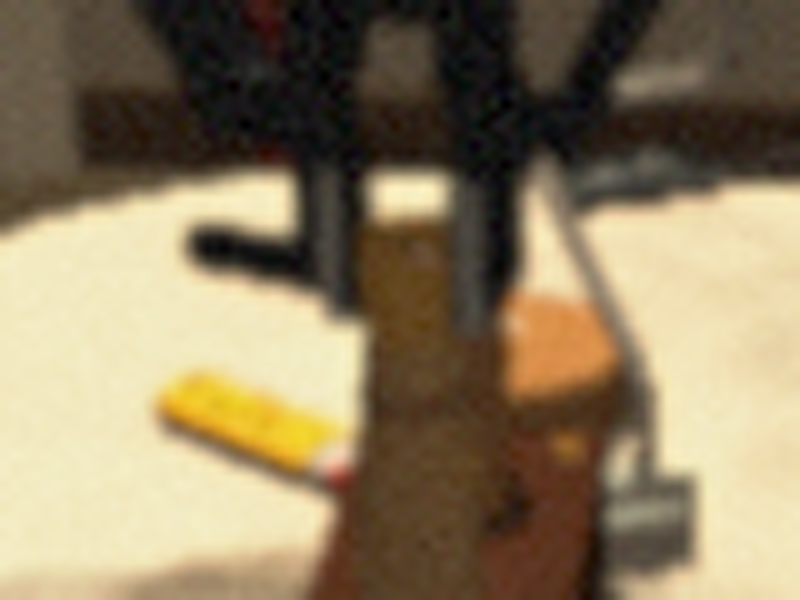

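Sliding on freely; continue until force builds.

```bash
python3 -m pendant '[[15,[0.001,0,0],0],[15,[0.002,0,0],0],[15,[0.003,0,0],0],[15,[0.004,0,0],0],[15,[0.005,0,0],0],[15,[0.006,0,0],0],[15,[0.006,0,0],0],[15,[0.006,0,0],0]]'; python3 -c "
from h import *
go(458.5,101.2,301,-7)"
```

```text
time_s: 12.75
ee_pos: [460.1, 101.7, 300.8]
ee_rot: [0.043, 0.704, -0.043, 0.707]
ft_force: [-1.3, -0.1, 10.1]
width: 23.0
t 12.75 pos [460.1 101.7 300.8] jawaz -7.0 toolx [ 0.004  0.001 -1.   ] w 23.0 F [-1.3 -0.1 10.1]
shift [-0.0002, -0.0006, -0.0015] turn 0.0
```

```bash
python3 -m pendant '[[15,[0.002,0,0],0],[15,[0.004,0,0],0],[15,[0.004,0,0],0],[15,[0.004,0,0],0],[15,[-0.003,0,0],0],[60,[-0.003,0,0],0],[60,[-0.003,0,0],0],[60,[-0.003,0,0],0]]'; python3 -m pendant '[[60,[0,0,0],0],[60,[0,0,0],0],[60,[0,0,0],0],[60,[-0.05,0,0],0],[60,[-0.1,0,0],0],[60,[-0.1,-0.05,-0.05],0],[60,[-0.1,-0.1,-0.1],0],[60,[-0.1,-0.15,-0.15],0]]';python3 - <<'E'
from h import *
go(458.5,101.2,301,-7)
s=read_camera("side");t=read_camera("top")
def crop(p,x,y,w,h):
    im=cv2.cvtColor(p["color"],cv2.COLOR_RGB2BGR)[y:y+h,x:x+w]; return cv2.resize(im,(800,600),interpolation=cv2.INTER_CUBIC)
cv2.imwrite("pics/c7s.png",crop(s,190,165,80,60))
cv2.imwrite("pics/c7t.png",crop(t,160,240,80,60))
for l in ("brass_dot","joint_line","spigot_seat","ferrule_mid"):
  for p in (s,t):
    for q in landmark_of(p,l)[:2]: print(l,np.round(q["pixel"],1),round(q["score"],2))
E
```

```text
time_s: 13.55
ee_pos: [457.9, 101.3, 300.4]
ee_rot: [0.043, 0.706, -0.043, 0.705]
ft_force: [0.4, 0.1, -0.2]
width: 51.1
time_s: 14.35
ee_pos: [339.2, 8.5, 401.7]
ee_rot: [0.042, 0.706, -0.043, 0.706]
ft_force: [0.5, -0.8, 0.2]
width: 50.8
t 14.35 pos [339.2   8.5 401.7] jawaz -6.9 toolx [ 0.001 -0.001 -1.   ] w 50.8 F [ 0.5 -0.8  0.2]
shift [0.1007, 0.1064, 0.1073] turn 0.1
brass_dot [236.3 210.3] 0.8
brass_dot [247.3 351.2] 0.46
brass_dot [200.  263.9] 0.49
joint_line [233.  200.6] 0.73
joint_line [228.5 193.9] 0.4
joint_line [199.  274.3] 0.76
joint_line [282.6 296.1] 0.4
spigot_seat [234.5 195.6] 0.89
spigot_seat [196.6 274.2] 0.62
ferrule_mid [230.5 200. ] 0.59
ferrule_mid [321.6 142.3] 0.67
ferrule_mid [195.8 270.1] 0.57
```

View pics/c7s.png

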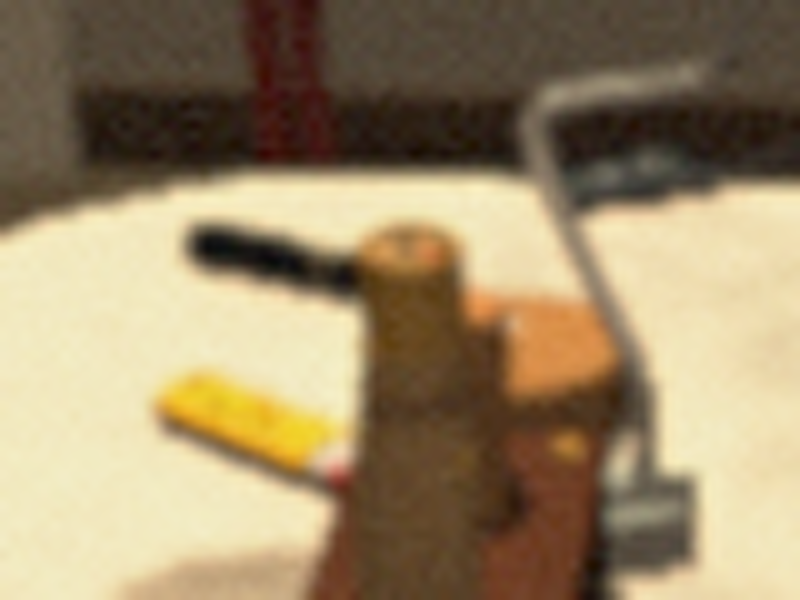

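View pics/c7t.png

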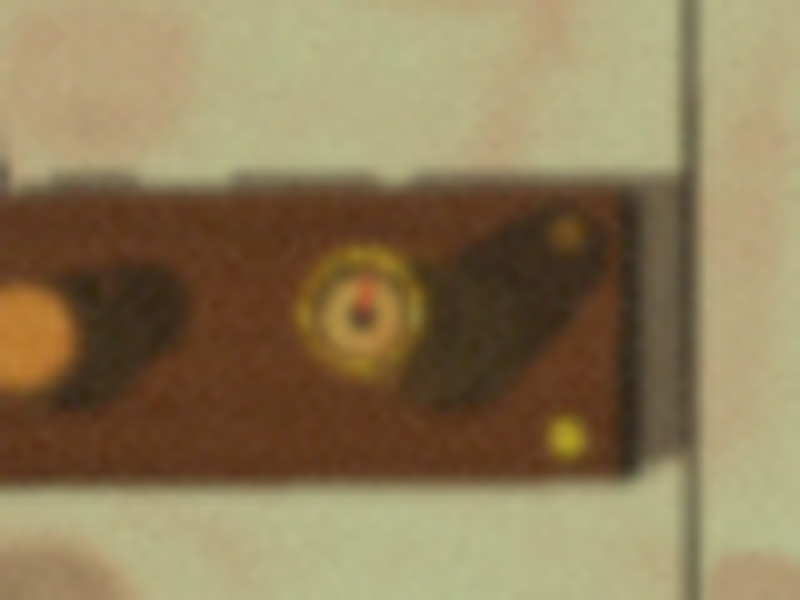

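Run:
```python
from h import *
np.set_printoptions(precision=2,suppress=True)
S=[read_camera("side") for _ in range(5)];T=[read_camera("top") for _ in range(5)]
s=np.mean([p["color"].astype(float) for p in S],0);t=np.mean([p["color"].astype(float) for p in T],0)
np.savez("avg.npz",s=s,t=t)
def crop(im,x,y,w,h):
    return cv2.resize(np.clip(im[y:y+h,x:x+w,::-1]*1.6,0,255).astype(np.uint8),(800,600),interpolation=cv2.INTER_CUBIC)
cv2.imwrite("pics/a_s.png",crop(s,215,185,40,30)); cv2.imwrite("pics/a_t.png",crop(t,180,255,40,30))
p=S[0]
for a in (0,-10,-20,-30,-40,-50):
    A=np.radians(a); print(a,proj(p,(458.5+14.5*np.cos(A),102+14.5*np.sin(A),94)))
print(proj(p,(458.5,102,94)))
r=t[:,:,0]-t[:,:,1]; sub=r[262:282,186:208]; print(np.round(sub[3:14,4:18]).astype(int))
b=s[:,:,0]-s[:,:,2]; print(np.round(b[203:218,224:244]).astype(int))
```

```text
0 [237.3  211.27]
-10 [237.07 211.79]
-20 [236.65 212.28]
-30 [236.05 212.74]
-40 [235.29 213.15]
-50 [234.4 213.5]
[230.96 211.09]
[[36 37 37 36 36 36 36 37 36 35 37 37 33 33]
 [37 37 35 34 33 30 33 35 32 34 31 31 28 28]
 [38 36 32 30 27 28 32 35 31 33 31 28 23 20]
 [38 37 31 27 28 31 43 50 36 29 30 29 22 16]
 [39 36 30 27 28 37 57 64 45 31 25 28 25 19]
 [39 35 30 30 32 36 57 65 49 34 27 27 26 20]
 [40 35 29 30 30 30 46 55 46 38 31 26 24 19]
 [39 34 29 30 30 24 28 41 41 41 35 28 23 19]
 [37 36 31 32 32 28 26 36 40 43 37 31 26 18]
 [38 37 32 31 33 34 34 38 41 41 35 30 24 21]
 [38 36 32 32 33 38 40 42 41 37 31 28 23 20]]
[[ 57  58  49  49  53  53  56  54  55  50  49  47  47  55  55  52  82 115
  130 128]
 [ 57  53  46  50  50  52  53  53  53  48  45  41  45  50  49  51  70  92
   97  93]
 [ 59  55  45  45  49  46  48  49  47  45  44  44  46  49  51  50  55  67
   64  66]
 [ 72  60  47  47  48  49  46  47  48  50  49  48  50  50  51  51  49  55
   52  52]
 [103  75  54  50  49  50  50  50  52  51  51  52  51  48  50  50  48  55
   52  55]
 [110  78  57  53  55  54  53  54  55  54  55  54  52  54  50  50  57  66
   68  64]
 [ 78  60  55  53  55  55  54  57  58  57  55  60  58  55  53  52  60  74
   74  73]
 [ 68  54  50  51  53  56  56  55  57  57  56  61  66  61  55  53  59  72
   76  76]
 [ 79  58  50  51  54  53  56  55  58  57  57  65  71  63  52  48  55  65
   74  75]
 [ 88  65  54  51  53  53  55  54  57  56  59  59  63  59  54  51  51  52
   65  73]
 [ 76  59  51  52  54  54  55  54  56  55  55  59  57  53  52  50  43  44
   59  71]
 [ 61  57  51  50  54  53  54  54  56  56  54  52  52  52  52  51  44  41
   52  67]
 [ 58  54  51  52  54  52  52  55  55  56  55  51  50  47  54  50  42  34
   45  60]
 [ 60  56  50  51  52  53  55  56  56  55  54  53  49  48  48  46  43  43
   48  65]
 [ 63  57  52  50  53  52  53  53  56  56  54  52  49  44  42  42  42  52
   61  70]]
```

View pics/a_s.png

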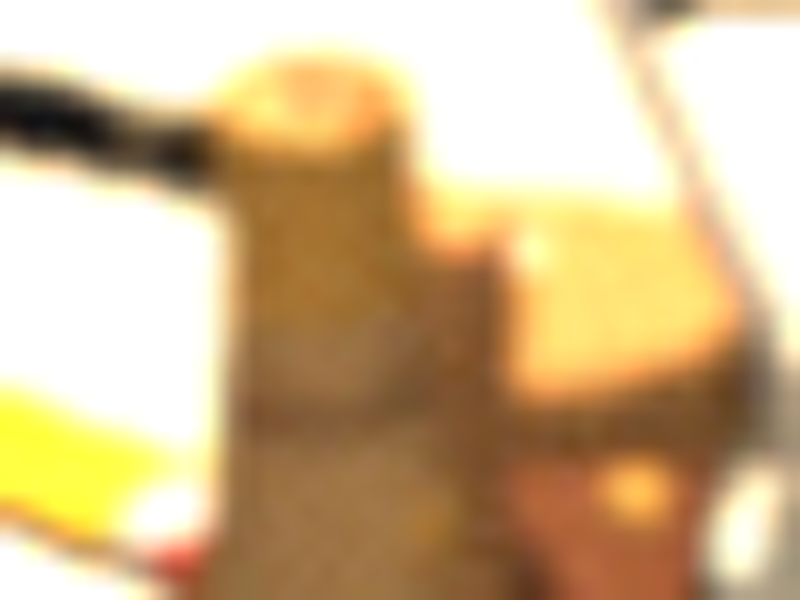

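View pics/a_t.png

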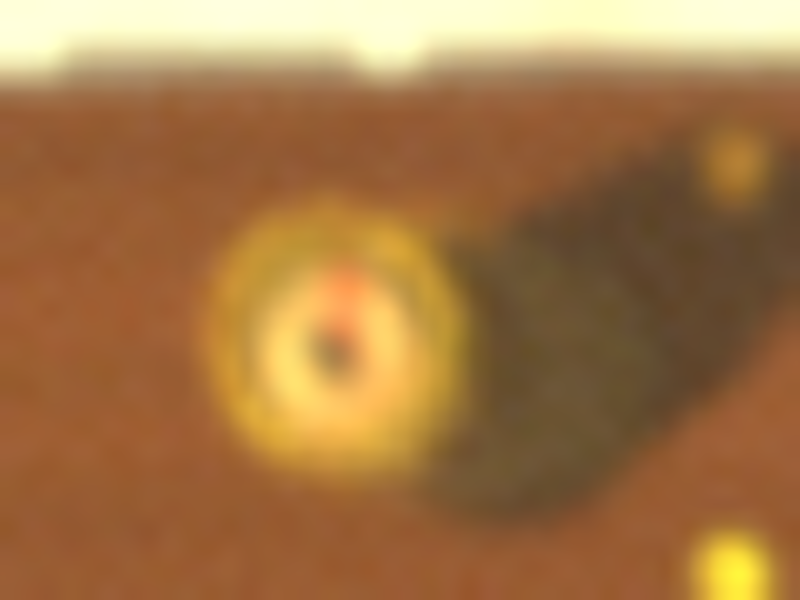

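```bash
python3 -c "
from h import *
go(458.5,101.8,300,40)"
```

```text
t 15.35 pos [340.4   9.  401.3] jawaz -7.0 toolx [ 0. -0. -1.] w 51.4 F [-0.1 -0.2  0.3]
shift [0.1013, 0.1065, 0.106] turn -47.0
```

```bash
python3 -m pendant '[[60,[0,0.1065,0.106],-47],[60,[0,0.1065,0.106],-47],[60,[0,0.1065,0.106],-47],[60,[0.05,0.1065,0.106],-47],[60,[0.1,0.1065,0.106],-47],[60,[0.1,0.1065,0.106],-47],[60,[0.1,0.1065,0.106],-47],[60,[0.1,0.1065,0.106],-47]]'; python3 -c "
from h import *
go(458.5,101.8,258,40)"
```

```text
time_s: 16.15
ee_pos: [459.2, 101.9, 301.9]
ee_rot: [-0.241, 0.664, 0.241, 0.665]
ft_force: [-0.2, -0.6, 0.1]
width: 51.2
t 16.15 pos [459.2 101.9 301.9] jawaz 39.9 toolx [ 0.002  0.    -1.   ] w 51.2 F [-0.2 -0.6  0.1]
shift [0.0439, 0.0004, -0.0006] turn -0.1
```

```bash
python3 -m pendant '[[60,[0.02,0,0],0],[60,[0.04,0,0],0],[60,[0.044,0,0],0],[60,[0.044,0,0],0],[15,[0.044,0,0],0],[15,[0.044,0,0],0],[15,[0.044,0,0],0],[15,[0.044,0,0],0]]' 30;  python3 -c "
from h import *
go(458.5,101.8,258,-10)"
```

```text
time_s: 16.95
ee_pos: [459.3, 101.8, 259.0]
ee_rot: [-0.242, 0.664, 0.242, 0.665]
ft_force: [-1.4, -1.3, 6.4]
width: 26.4
t 16.95 pos [459.3 101.8 259. ] jawaz 40.0 toolx [ 0.002 -0.    -1.   ] w 26.4 F [-1.4 -1.3  6.4]
shift [0.001, 0.0005, -0.0006] turn 50.0
```

```bash
python3 -m pendant '[[15,[0,0,0],8],[15,[0,0,0],16],[15,[0,0,0],24],[15,[0,0,0],32],[15,[0,0,0],40],[15,[0,0,0],48],[15,[0,0,0],50],[15,[0,0,0],50]]';python3 -m pendant '[[60,[0,0,0],50],[60,[0,0,0],0],[60,[0,0,0],0],[60,[-0.05,0,0],0],[60,[-0.1,0,0],0],[60,[-0.15,0,0],0],[60,[-0.15,-0.05,-0.05],0],[60,[-0.15,-0.1,-0.1],0]]';  python3 -c "
from h import *
go(458.5,101.8,258,-10)"
```

```text
time_s: 17.75
ee_pos: [458.3, 101.8, 258.9]
ee_rot: [0.061, 0.705, -0.062, 0.704]
ft_force: [-4.4, -2.4, 10.5]
width: 26.5
time_s: 18.55
ee_pos: [377.1, 44.2, 410.3]
ee_rot: [0.062, 0.702, -0.062, 0.707]
ft_force: [-0.7, -1.4, 0.5]
width: 51.1
t 18.55 pos [377.1  44.2 410.3] jawaz -10.0 toolx [ 0.006 -0.    -1.   ] w 51.1 F [-0.7 -1.4  0.5]
shift [0.1528, 0.0707, 0.0691] turn -0.0
```

Run:
```python
from h import *
np.set_printoptions(precision=2,suppress=True)
S=[read_camera("side") for _ in range(4)];T=[read_camera("top") for _ in range(3)]
s=np.mean([p["color"].astype(float) for p in S],0);t=np.mean([p["color"].astype(float) for p in T],0)
def crop(im,x,y,w,h):
    return cv2.resize(np.clip(im[y:y+h,x:x+w,::-1]*1.6,0,255).astype(np.uint8),(600,450),interpolation=cv2.INTER_CUBIC)
cv2.imwrite("pics/b_s.png",crop(s,210,180,60,45)); cv2.imwrite("pics/b_t.png",crop(t,180,255,40,30))
for q in landmark_of(S[3],"brass_dot")[:2]: print(q["pixel"],q["score"])
p=S[0]
for a in (-30,-40,-50,-60,-70,-80,-90,-100,-110):
    A=np.radians(a); print(a,proj(p,(458.5+14.5*np.cos(A),102+14.5*np.sin(A),94)))
b=s[:,:,0]-s[:,:,2]; print(np.round(b[206:219,222:242]).astype(int))
```

```text
[231.8, 212.5] 0.72
-30 [236.05 212.74]
-40 [235.29 213.15]
-50 [234.4 213.5]
-60 [233.41 213.78]
-70 [232.33 213.97]
-80 [231.21 214.08]
-90 [230.08 214.09]
-100 [228.98 214.01]
-110 [227.95 213.84]
[[ 94  77  73  60  46  46  50  50  52  50  48  48  48  46  50  50  52  48
   51  53]
 [149 122 103  74  56  52  56  57  59  56  54  50  52  54  49  51  48  48
   53  53]
 [163 133 110  78  58  56  59  60  62  59  59  54  54  56  54  50  49  50
   57  67]
 [108  88  78  60  55  56  58  60  60  57  58  57  53  56  52  52  52  51
   60  70]
 [ 72  68  68  54  53  56  56  58  61  61  61  60  58  55  54  53  48  52
   60  71]
 [ 72  89  80  57  53  56  58  60  61  66  68  68  65  56  54  52  49  51
   58  65]
 [ 67  95  88  66  53  54  58  60  63  66  71  71  67  59  54  54  50  49
   45  54]
 [ 50  73  76  58  54  54  58  58  62  66  71  71  67  58  55  51  52  49
   45  42]
 [ 50  56  60  57  53  54  56  57  59  64  64  67  60  55  51  49  52  50
   43  44]
 [ 68  60  59  57  51  54  56  58  58  59  59  59  56  55  53  52  52  55
   45  33]
 [ 74  66  61  58  55  52  54  55  58  55  56  54  52  52  54  50  48  46
   43  38]
 [ 71  61  60  56  54  54  56  58  58  56  54  54  53  51  51  46  42  41
   42  51]
 [ 66  61  66  57  52  52  53  55  58  57  55  52  52  52  51  48  51  56
   56  67]]
```

View pics/b_s.png

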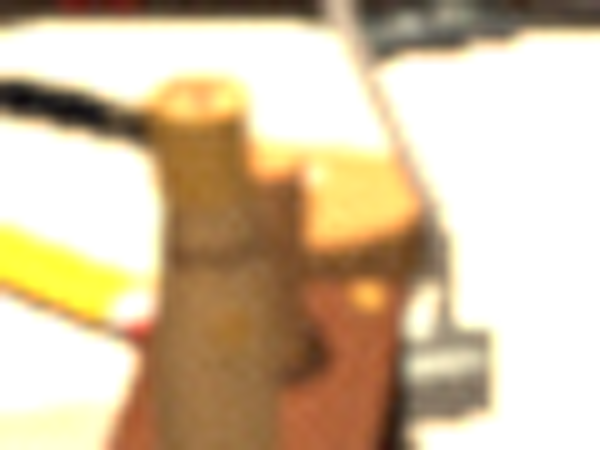

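View pics/b_t.png

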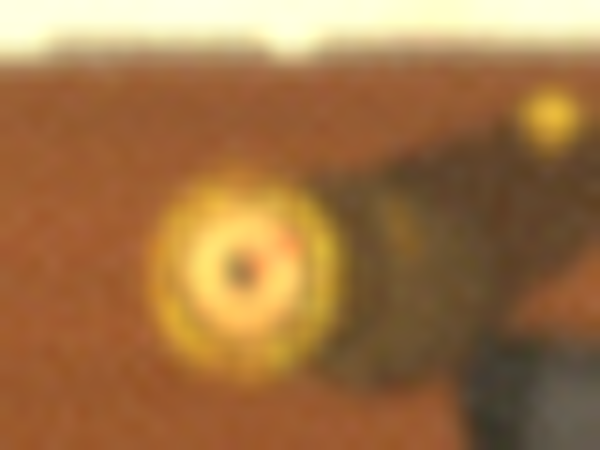

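Run:
```python
from h import *
np.set_printoptions(precision=1,suppress=True)
t=read_camera("top")
print(atz(t,(206.4,269.5),94), atz(t,(196.1,272.4),146),"ring",atz(t,(180+247/15-.5,255+275/15-.5),148))
print("stroke",atz(t,(180+290/15-.5,255+240/15-.5),146))
for X in [(455.5,102,z) for z in (94,148)]: print(proj(t,X))
```

```text
[463.2  92.   94. ] [456.4 103.7 146. ] ring [455.5 103.6 148. ]
stroke [460.   98.4 146. ]
[201.6 273.3]
[196.8 272.8]
```

```bash
python3 - <<'E'
import cv2,numpy as np
t=cv2.imread("pics/t0.png"); s=cv2.imread("pics/s0.png")
a=t[70:240,380:500]; b=s[220:320,460:610]
cv2.imwrite("pics/cam.png",np.hstack([cv2.resize(np.clip(a*1.5,0,255).astype(np.uint8),(423,600)),cv2.resize(b,(377,251)) if 0 else cv2.copyMakeBorder(cv2.resize(b,(377,251)),0,349,0,0,cv2.BORDER_CONSTANT)]))
E
python3 -c "
from h import *
go(458.5,101.8,258,29)"
```

```text
t 19.0 pos [377.6  44.8 407.6] jawaz -10.0 toolx [ 0.001  0.    -1.   ] w 51.3 F [ 0.8  0.8 -0.4]
shift [0.1497, 0.0701, 0.0697] turn -39.0
```

View pics/cam.png

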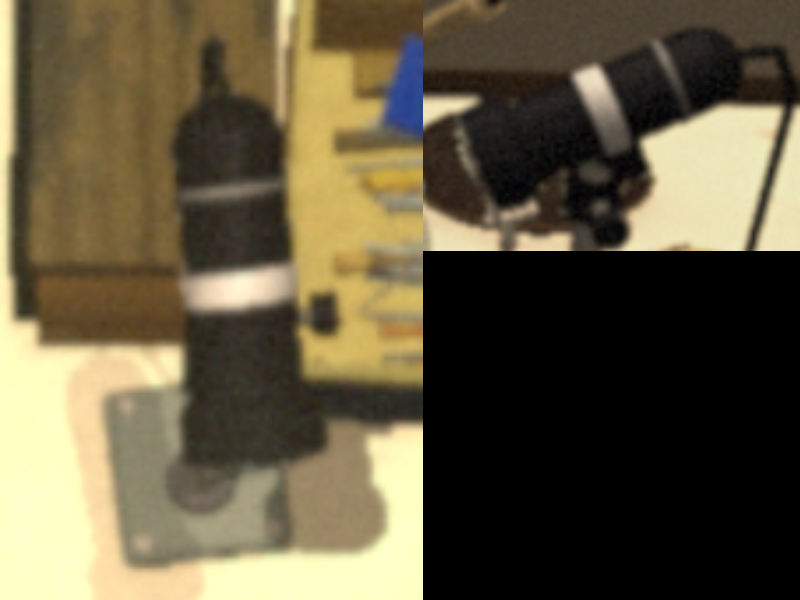

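Run:
```python
from h import *
np.set_printoptions(precision=1,suppress=True)
t=read_camera("top");s=read_camera("side")
f=lambda x,y:((380+x/3.525+.0)/1.4-.2,(70+y/3.525)/1.4-.2)
print("front top edge",atz(t,f(256,462),265))
print("axis lens col",atz(t,f(256,462),253)); 
print("rear mid",atz(t,f(229,140),288), "band",atz(t,f(242,288),269))
for c in [(105,395),(285,372),(128,565),(290,548)]: print("base",atz(t,f(*c),8))
print("lens s",proj(s,(681,-142,241)))
# side
g=lambda x,y:((460+(x-423)/2.513)/1.4-.2,(220+y/2.513)/1.4-.2)
print("side lens face center obs",g(480,160), "rear end",g(735,60))
```

```text
front top edge [ 674.3 -141.2  265. ]
axis lens col [ 677.8 -142.3  253. ]
rear mid [ 785.1 -133.7  288. ] band [ 737.5 -138.1  269. ]
base [784.5 -94.4   8. ]
base [ 793.4 -179.3    8. ]
base [ 702.1 -103.1    8. ]
base [ 708.3 -178.5    8. ]
lens s [341.4 204.6]
side lens face center obs (344.57289523051566, 202.42065829117166) rear end (417.0531408106419, 173.99703257347508)
```

```bash
python3 -m pendant '[[60,[0,0.07,0.07],-39],[60,[0,0.07,0.07],-39],[60,[0.03,0.07,0.07],-39],[60,[0.08,0.07,0.07],-39],[60,[0.105,0.07,0.07],-39],[60,[0.105,0.07,0.07],-39],[60,[0.105,0.07,0.07],-39],[60,[0.105,0.07,0.07],-39]]'; python3 -c "
from h import *
go(458.5,101.8,256,29)"
```

```text
time_s: 19.9
ee_pos: [459.1, 101.5, 304.2]
ee_rot: [-0.177, 0.683, 0.177, 0.686]
ft_force: [0.3, -0.9, 0.3]
width: 51.2
t 19.9 pos [459.1 101.5 304.2] jawaz 28.9 toolx [ 0.004  0.    -1.   ] w 51.2 F [ 0.3 -0.9  0.3]
shift [0.0482, 0.0006, -0.0005] turn -0.1
```

```bash
python3 -m pendant '[[60,[0.02,0,0],0],[60,[0.04,0,0],0],[60,[0.048,0,0],0],[60,[0.048,0,0],0],[15,[0.048,0,0],0],[15,[0.048,0,0],0],[15,[0.048,0,0],0],[15,[0.048,0,0],0]]' 30; python3 -m pendant '[[15,[0,0,0],-8],[15,[0,0,0],-16],[15,[0,0,0],-24],[15,[0,0,0],-32],[15,[0,0,0],-40],[15,[0,0,0],-48],[15,[0,0,0],-56],[15,[0,0,0],-61]]';python3 - <<'E'
from h import *
go(458.5,101.8,256,90)
s=read_camera("side")
im=s["color"][150:240,180:300,::-1]; cv2.imwrite("pics/d_s.png",cv2.resize(im,(800,600),interpolation=cv2.INTER_CUBIC))
E
```

```text
time_s: 20.7
ee_pos: [458.5, 101.3, 255.9]
ee_rot: [-0.177, 0.684, 0.177, 0.685]
ft_force: [-0.6, -1.1, 6.2]
width: 26.1
time_s: 21.5
ee_pos: [459.1, 101.8, 255.9]
ee_rot: [0.502, -0.497, -0.5, -0.501]
ft_force: [0.2, 1.7, 3.6]
width: 26.9
t 21.5 pos [459.1 101.8 255.9] jawaz 90.2 toolx [ 0.005  0.002 -1.   ] w 26.9 F [0.2 1.7 3.6]
shift [-0.0001, 0.0006, 0.0] turn 0.2
```

View pics/d_s.png

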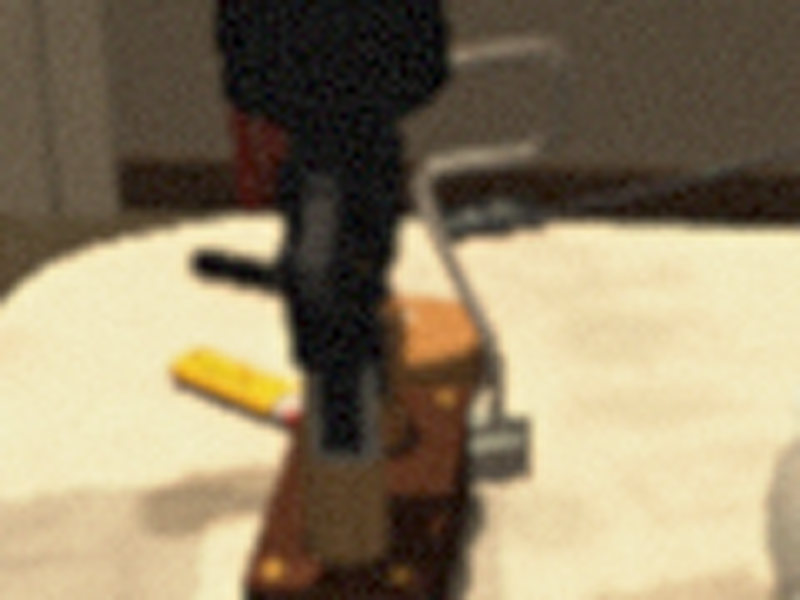

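```bash
python3 -m pendant '[[15,[-0.005,0,0],0],[15,[-0.01,0,0],0],[15,[-0.015,0,0],0],[15,[-0.015,0.004,0],0],[15,[-0.015,0.008,0],0],[15,[-0.015,0.012,0],0],[15,[-0.015,0.016,0],0],[15,[-0.015,0.02,0],0]]' 20;python3 - <<'E'
from h import *
go(458.5,101.8,256,90)
s=read_camera("side")
im=s["color"][150:240,180:300,::-1]; cv2.imwrite("pics/e_s.png",cv2.resize(im,(800,600),interpolation=cv2.INTER_CUBIC))
E
```

```text
time_s: 22.35
ee_pos: [437.5, 101.2, 269.6]
ee_rot: [0.5, -0.5, -0.5, -0.5]
ft_force: [2.4, 1.6, 2.6]
width: 26.7
t 22.35 pos [437.5 101.2 269.6] jawaz 90.0 toolx [ 0. -0. -1.] w 26.7 F [2.4 1.6 2.6]
shift [0.0136, -0.021, 0.0006] turn 0.0
```

View pics/e_s.png

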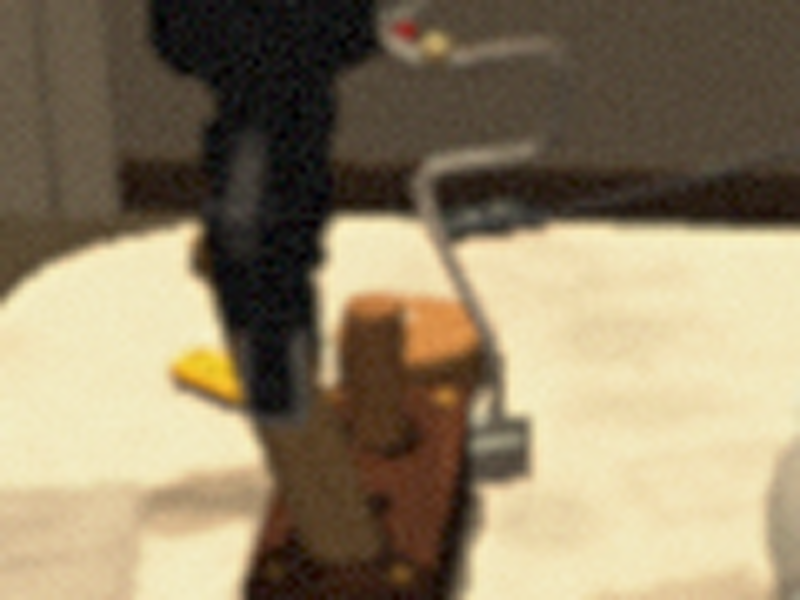

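```bash
python3 -m pendant '[[15,[0,0.003,0],0],[15,[0,0.006,0],0],[15,[0,0.009,0],0],[15,[0,0.011,0],0],[15,[0,0.011,0],0],[15,[0,0.011,0],0],[15,[0,0.011,0],0],[15,[0,0.011,0],0]]';python3 - <<'E'
from h import *
go(458.5,101.8,256,90)
s=read_camera("side")
im=s["color"][150:240,180:300,::-1]; cv2.imwrite("pics/f_s.png",cv2.resize(im,(800,600),interpolation=cv2.INTER_CUBIC))
E
```

```text
time_s: 23.2
ee_pos: [426.5, 101.1, 269.1]
ee_rot: [-0.5, 0.5, 0.5, 0.5]
ft_force: [2.8, 0.5, -1.0]
width: 26.6
t 23.2 pos [426.5 101.1 269.1] jawaz 90.0 toolx [-0.001 -0.    -1.   ] w 26.6 F [ 2.8  0.5 -1. ]
shift [0.0131, -0.0321, 0.0006] turn 0.0
```

View pics/f_s.png

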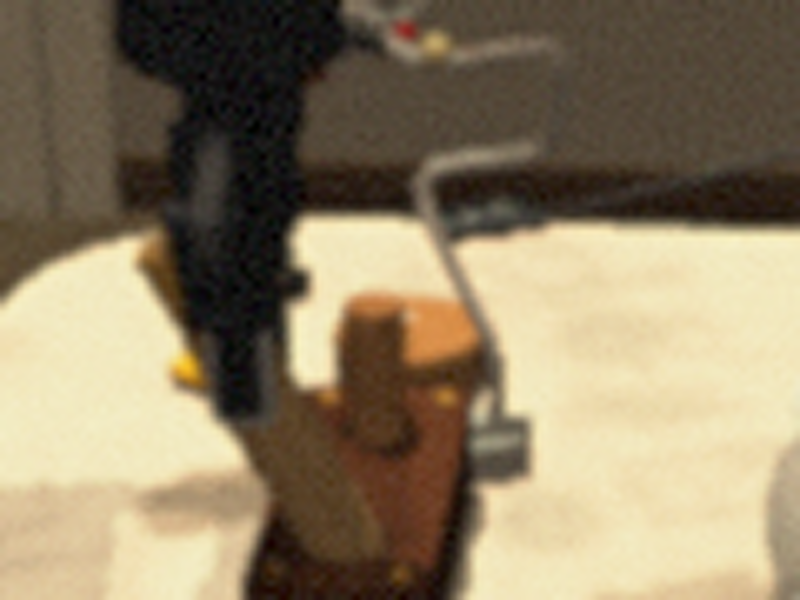

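```bash
python3 -m pendant '[[10,[0,0,0],0],[10,[0,0,0],0],[10,[-0.01,0,0],0],[10,[-0.025,0,0],0],[10,[-0.05,0,0],0],[10,[-0.09,0,0],0],[10,[-0.12,0,0],0],[10,[-0.12,0,0],0]]' 60;python3 - <<'E'
from h import *
go(580,-150,370,95)
s=read_camera("side")
im=s["color"][110:200,170:290,::-1]; cv2.imwrite("pics/g_s.png",cv2.resize(im,(800,600),interpolation=cv2.INTER_CUBIC))
E
```

```text
time_s: 24.05
ee_pos: [427.9, 101.4, 394.2]
ee_rot: [-0.502, 0.498, 0.498, 0.502]
ft_force: [0.7, 0.3, -1.3]
width: 25.2
t 24.05 pos [427.9 101.4 394.2] jawaz 90.0 toolx [ 0.008  0.001 -1.   ] w 25.2 F [ 0.7  0.3 -1.3]
shift [0.0252, -0.1519, -0.2515] turn -5.0
```

View pics/g_s.png

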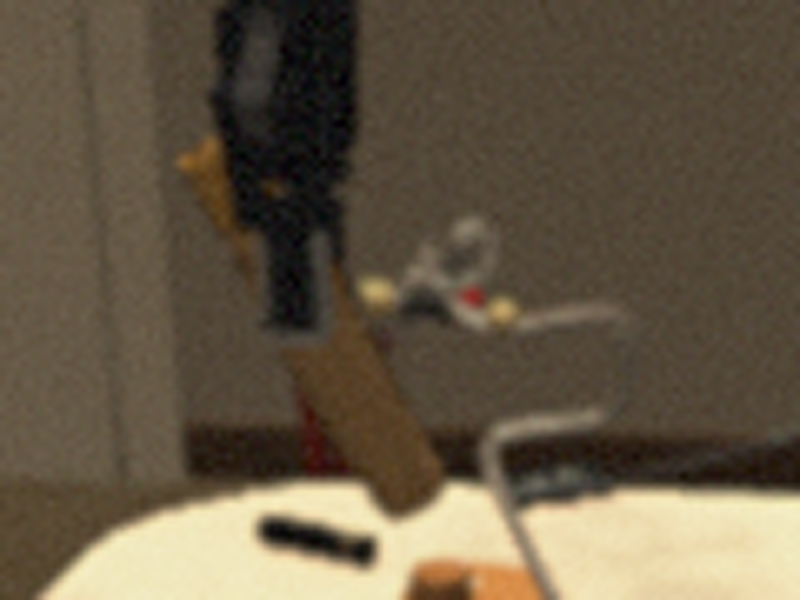

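```bash
cat >> h.py <<'E'
def aty(p,uv,y):
    o,d=ray(p,uv); return o+d*(y-o[1])/d[1]
E
python3 - <<'E'
from h import *
np.set_printoptions(precision=1,suppress=True)
S=[read_camera("side") for _ in range(4)]; s=S[-1]
im=np.mean([p["color"].astype(float) for p in S],0)[110:200,170:290,::-1]; cv2.imwrite("pics/g2.png",cv2.resize(np.clip(im*1.8,0,255).astype(np.uint8),(800,600),interpolation=cv2.INTER_CUBIC))
go(0,0,0)
f=lambda x,y:(170+x/6.667-.43,110+y/6.667-.43)
for n,c in (("butt",(408,485)),("butt r",(440,470)),("butt l",(375,500)),("ferr tl",(180,158)),("ferr l bot",(240,240)),("tip of finger",(290,335))): print(n,aty(s,f(*c),101.4))
E
```

```text
t 24.3 pos [425.5 101.1 387.4] jawaz 90.0 toolx [-0. -0. -1.] w 25.3 F [-0.3  0.4 -1.3]
shift [0.3895, 0.4237, -0.1007] turn 0
butt [461.  101.4 165.9]
butt r [471.8 101.4 171.6]
butt l [449.8 101.4 160.2]
ferr tl [393.  101.4 276.9]
ferr l bot [410.4 101.4 250.1]
tip of finger [424.6 101.4 218. ]
```

View pics/g2.png

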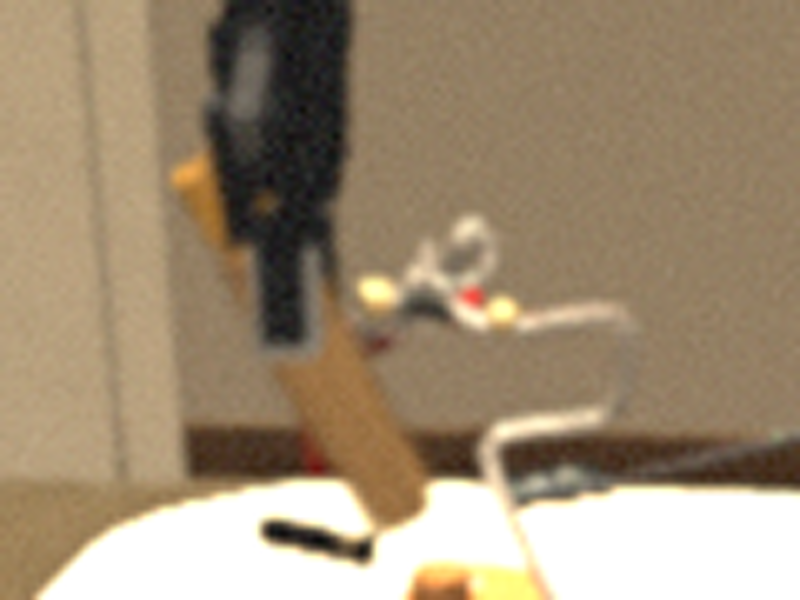

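Run:
```python
from h import *
np.set_printoptions(precision=1,suppress=True)
s=read_camera("side")
f=lambda x,y:(170+x/6.667-.43,110+y/6.667-.43)
P={}
for n,c in (("bl",(368,522)),("br",(428,486)),("ftl",(172,180)),("tip",(287,348))): P[n]=aty(s,f(*c),101.1); print(n,P[n])
d=P["ftl"]-P["bl"]; print(np.linalg.norm(d),np.degrees(np.arctan2(-d[0],d[2])))
d=P["br"]-P["bl"]; print(np.linalg.norm(d),np.degrees(np.arctan2(d[2],d[0])))
go(0,0,0)
```

```text
bl [447.1 101.1 152.2]
br [467.7 101.1 165.9]
ftl [390.  101.1 269.7]
tip [423.5 101.1 213.6]
130.61612959457324 25.92009460001196
24.68767019052989 33.600314563118935
t 24.35 pos [425.7 101.1 387.4] jawaz 90.0 toolx [-0. -0. -1.] w 25.5 F [ 0.8 -0.6 -1.5]
shift [0.3895, 0.4239, -0.1007] turn 0
```

```bash
python3 -c "
from h import *
go(570,-151,387,95)"
```

```text
t 24.35 pos [425.7 101.1 387.4] jawaz 90.0 toolx [-0.005 -0.001 -1.   ] w 25.5 F [ 0.8 -0.6 -1.5]
shift [-0.0001, -0.1443, -0.2522] turn -5.0
```

```bash
python3 -m pendant '[[10,[0,-0.015,-0.027],-1],[10,[0,-0.035,-0.06],-2],[10,[0,-0.055,-0.1],-3],[10,[0,-0.075,-0.14],-4],[10,[0,-0.1,-0.18],-5],[10,[0,-0.12,-0.215],-5],[10,[0,-0.135,-0.24],-5],[10,[0,-0.144,-0.252],-5]]' 60; python3 -c "
from h import *
go(593.6,-151.1,318,95)"
```

```text
time_s: 25.15
ee_pos: [571.2, -153.0, 387.4]
ee_rot: [-0.52, 0.479, 0.522, 0.478]
ft_force: [-1.3, -0.5, -1.4]
width: 25.6
t 25.15 pos [ 571.2 -153.   387.4] jawaz 94.9 toolx [-0.003  0.001 -1.   ] w 25.6 F [-1.3 -0.5 -1.4]
shift [0.0694, -0.0227, -0.0001] turn -0.1
```

```bash
python3 -m pendant '[[10,[0.01,0,0],0],[10,[0.025,0,0],0],[10,[0.04,0,0],0],[10,[0.055,0,0],0],[10,[0.065,-0.003,0],0],[10,[0.069,-0.006,0],0],[10,[0.069,-0.009,0],0],[10,[0.069,-0.011,0],0]]'
python3 - <<'E'
from h import *
go(593.6,-151.1,318,95)
for _ in range(4): s=read_camera("side")
t=read_camera("top")
im=s["color"][150:285,230:410,::-1]; cv2.imwrite("pics/h_s.png",cv2.resize(im,(800,600),interpolation=cv2.INTER_CUBIC))
im=t["color"][60:240,220:460,::-1]; cv2.imwrite("pics/h_t.png",cv2.resize(im,(800,600),interpolation=cv2.INTER_CUBIC))
E
```

```text
time_s: 25.95
ee_pos: [582.5, -149.7, 321.0]
ee_rot: [0.522, -0.477, -0.521, -0.478]
ft_force: [-0.6, 0.8, -1.1]
width: 25.6
t 25.95 pos [ 582.5 -149.7  321. ] jawaz 95.0 toolx [ 0.001 -0.    -1.   ] w 25.6 F [-0.6  0.8 -1.1]
shift [0.003, -0.0109, -0.0024] turn 0.0
```

View pics/h_s.png

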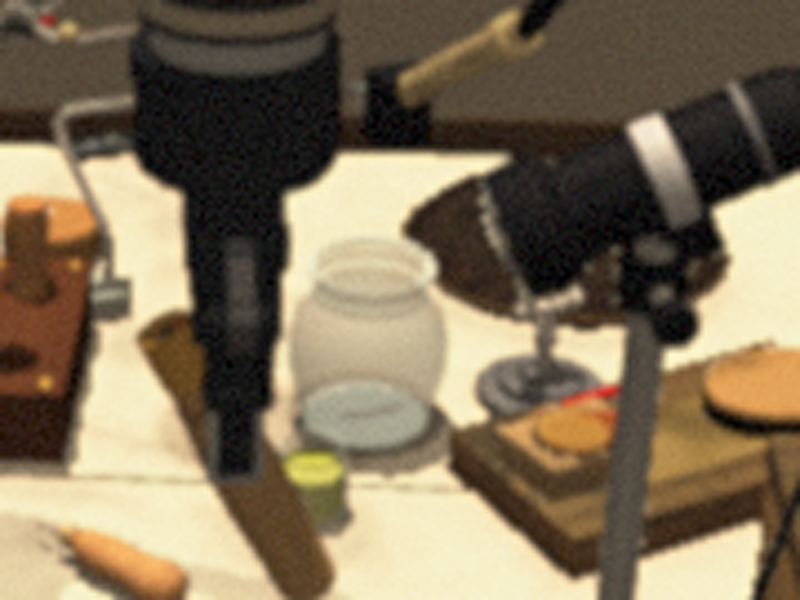

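View pics/h_t.png

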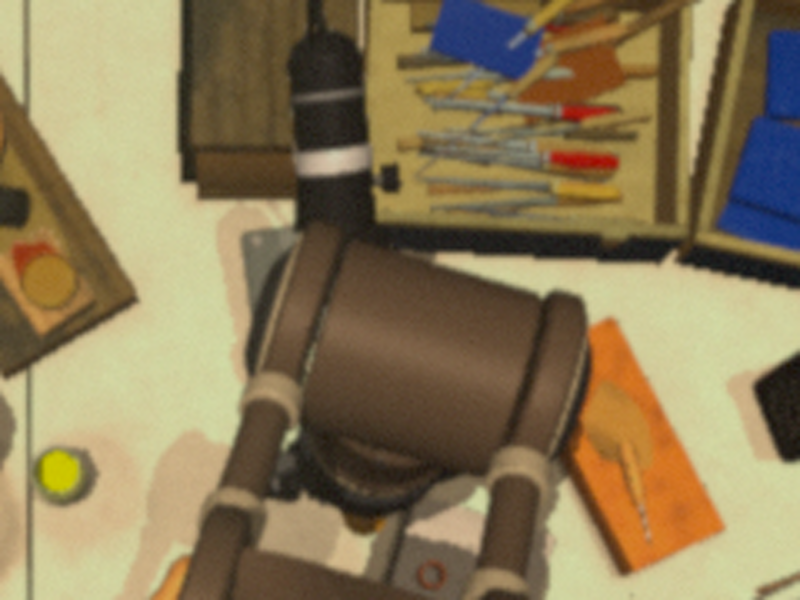

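Run:
```python
from h import *
np.set_printoptions(precision=1,suppress=True)
s=read_camera("side")
f=lambda x,y:(230+x/4.444-.39,150+y/4.444-.39)
y=-150
P={}
for n,c in (("bl",(285,598)),("br",(334,572)),("ftl",(140,338)),("ftr",(190,318)),("fbl",(170,395)),("tip",(235,478)),("lens_t",(485,182)),("lens_b",(530,295)),("lens_c",(507,238)),("rear",(800,75))): P[n]=aty(s,f(*c),y if 'l' !=n[0] and n!='rear' else -142.5); print(n,P[n])
d=P["ftl"]-P["bl"]; print(np.linalg.norm(d),np.degrees(np.arctan2(-d[0],d[2])))
go(0,0,0)
for l in("joint_line","file_handle","brass_dot","spigot_seat","lens"):
  for q in landmark_of(s,l)[:2]: print(l,np.round(q["pixel"],1),round(q["score"],2),aty(s,q["pixel"],-150))
```

```text
bl [ 606.1 -150.    82.2]
br [ 625.4 -150.    95.9]
ftl [ 548.3 -150.   201.1]
ftr [ 567.4 -150.   210.4]
fbl [ 559.7 -150.   176.2]
tip [ 585.2 -150.   139.2]
lens_t [ 674.9 -142.5  266.7]
lens_b [ 694.8 -142.5  220.4]
lens_c [ 684.5 -142.5  244.1]
rear [ 782.6 -142.5  311.5]
132.10912819240733 25.91109741871152
t 26.25 pos [ 581.8 -149.9  320.9] jawaz 95.0 toolx [ 0. -0. -1.] w 25.2 F [-0.3  0.6 -2.1]
shift [0.3204, 0.5667, 0.2002] turn 0
file_handle [300.5 284.3] 0.57 [ 618.2 -150.    82.5]
brass_dot [290.1 247.4] 0.9 [ 598.1 -150.   159.8]
spigot_seat [269. 229.] 0.94 [ 561.7 -150.   195.1]
spigot_seat [255.2 322.1] 0.62 [ 535.  -150.    -9.3]
lens [341.9 204.1] 0.76 [ 680.9 -150.   246. ]
lens [269.3 229. ] 0.31 [ 562.2 -150.   195.1]
```

Run:
```python
from h import *
S=[read_camera("side") for _ in range(4)]
im=np.mean([p["color"].astype(float) for p in S],0)[215:290,255:315,::-1]; cv2.imwrite("pics/i.png",cv2.resize(np.clip(im*1.5,0,255).astype(np.uint8),(480,600),interpolation=cv2.INTER_CUBIC))
go(589.8,-151,323,95)
```

```text
t 26.7 pos [ 581.7 -149.7  320.3] jawaz 95.0 toolx [-0.  0. -1.] w 25.5 F [ 0.3  0.3 -2.1]
shift [-0.0027, -0.008, -0.002] turn 0.0
```

View pics/i.png

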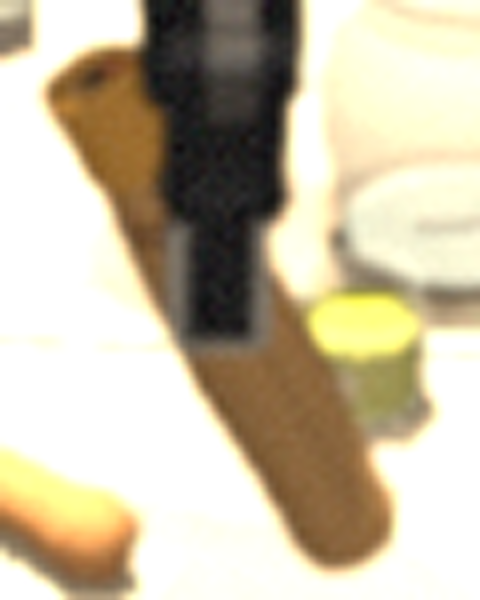

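Run:
```python
from h import *
np.set_printoptions(precision=1,suppress=True)
s=read_camera("side")
f=lambda x,y:(255+x/8-.44,215+y/8-.44)
a=np.radians(26)
L=aty(s,f(118,205),-151); print("joint left",L, "joint",L+11.9*np.array([np.cos(a),0,np.sin(a)]))
print("ftop",aty(s,f(97,73),-151),aty(s,f(345,545),-151))
for X in [(566,-151,191),(690,-143,241)]: print(proj(s,X))
```

```text
joint left [ 562.2 -151.   173.6] joint [ 572.9 -151.   178.8]
ftop [ 557.9 -151.   205.8] [ 613.  -151.    86.6]
[271.5 231.4]
[346.9 205. ]
```

```bash
python3 -m pendant '[[10,[-0.003,-0.002,0],0],[10,[-0.006,-0.004,0],0],[10,[-0.007,-0.006,0],0],[10,[-0.007,-0.008,0],0],[10,[-0.007,-0.008,0],0],[10,[-0.007,-0.008,0],0],[10,[-0.007,-0.008,0],0],[10,[-0.007,-0.008,0],0]]'
python3 - <<'E'
from h import *
go(589.8,-151,327,95)
np.set_printoptions(precision=1,suppress=True)
for _ in range(2): s=read_camera("side");t=read_camera("top")
save(s,"j_s.png"); save(t,"j_t.png")
for l in("joint_line","brass_dot","spigot_seat","lens","copper_ferrule","tin_burrs","graver_loose","jar_flux"):
 for p in (s,t):
  for q in landmark_of(p,l)[:1]: print(l,np.round(q["pixel"],1),round(q["score"],2))
E
```

```text
time_s: 27.55
ee_pos: [589.6, -149.0, 327.2]
ee_rot: [-0.521, 0.478, 0.521, 0.478]
ft_force: [0.8, -0.5, -0.6]
width: 25.3
t 27.55 pos [ 589.6 -149.   327.2] jawaz 95.0 toolx [-0.  0. -1.] w 25.3 F [ 0.8 -0.5 -0.6]
shift [0.0002, -0.0, -0.002] turn 0.0
joint_line [278.7 233.2] 0.61
joint_line [327.8 208.3] 0.49
brass_dot [289.4 242.8] 0.75
spigot_seat [274.6 224. ] 0.6
spigot_seat [328.5 210.6] 0.37
lens [339.7 204.4] 0.92
copper_ferrule [251.5 320.8] 0.67
copper_ferrule [329.5 208.7] 0.69
tin_burrs [191.1 289.1] 0.85
graver_loose [251.7 278.8] 0.61
graver_loose [265.5 241.1] 0.65
jar_flux [298.3 263.5] 0.67
jar_flux [238.9 203.3] 0.65
```

View pics/j_s.png

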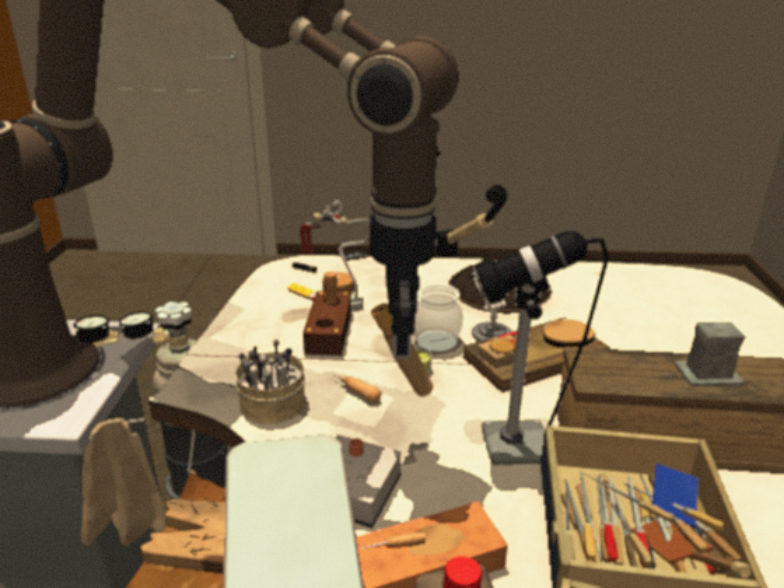

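View pics/j_t.png

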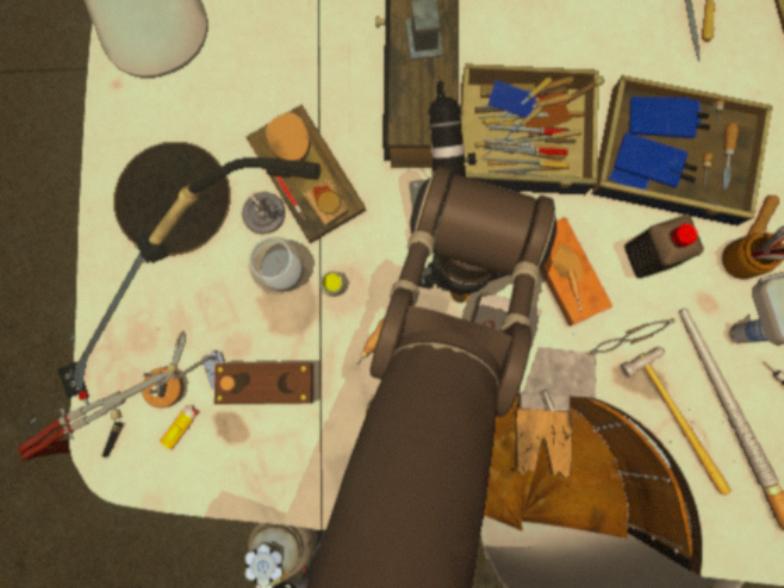

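```bash
python3 -m pendant '[[10,[-0.01,0.01,0],0],[10,[-0.02,0.03,0],0],[10,[-0.03,0.055,0],8],[10,[-0.03,0.075,0],16],[10,[-0.03,0.08,0],24],[10,[-0.03,0.08,0],32],[10,[-0.03,0.08,0],40],[10,[-0.03,0.08,0],48]]'; python3 -m pendant '[[10,[0,0,0],8],[10,[0,0,0],16],[10,[0,0,0],24],[10,[0,0,0],32],[10,[0,0,0],40],[10,[0,0,0],42],[10,[0,0,0],42],[10,[0,0,0],42]]';python3 - <<'E'
from h import *
go(589.8,-149,327,95)
S=[read_camera("side") for _ in range(4)]
p=S[0]; u=proj(p,(510,-149,200)).astype(int); print(u)
im=np.mean([p["color"].astype(float) for p in S],0)[u[1]-40:u[1]+50,u[0]-36:u[0]+36,::-1]; cv2.imwrite("pics/k.png",cv2.resize(np.clip(im*1.5,0,255).astype(np.uint8),(480,600),interpolation=cv2.INTER_CUBIC))
E
```

```text
time_s: 29.35
ee_pos: [509.3, -156.1, 358.3]
ee_rot: [-0.28, 0.649, 0.28, 0.649]
ft_force: [-0.2, -0.4, -1.9]
width: 25.5
time_s: 30.15
ee_pos: [509.7, -156.1, 357.9]
ee_rot: [-0.031, 0.706, 0.031, 0.707]
ft_force: [-0.7, -1.0, -0.3]
width: 25.0
t 30.15 pos [ 509.7 -156.1  357.9] jawaz 5.1 toolx [ 0. -0. -1.] w 25.0 F [-0.7 -1.  -0.3]
shift [0.0309, -0.0, 0.0804] turn -89.9
[238 225]
```

View pics/k.png

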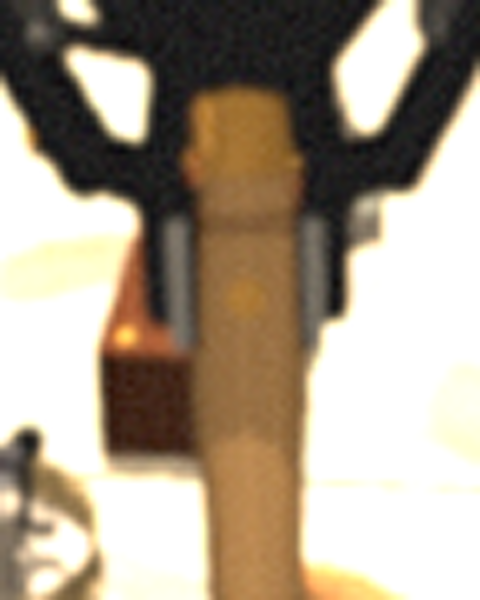

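```bash
python3 -m pendant '[[10,[0,0,0],-8],[10,[0,0,0],-16],[10,[0,0,0],-24],[10,[0,0,0],-32],[10,[0,0,0],-40],[10,[0,0,0],-48],[10,[0,0,0],-56],[10,[0,0,0],-64]]'; python3 -m pendant '[[10,[0,0,0],-8],[10,[0,0,0],-16],[10,[0,0,0],-24],[10,[0,0,0],-26],[10,[0,0,0],-26],[10,[0,0,0],-26],[10,[0,0,0],-26],[10,[0,0,0],-26]]';python3 -c "
from h import *
go(589.8,-151,327,95)"
```

```text
time_s: 31.15
ee_pos: [510.0, -156.0, 357.2]
ee_rot: [-0.402, 0.582, 0.402, 0.581]
ft_force: [-0.1, -0.2, -1.4]
width: 25.2
time_s: 31.95
ee_pos: [510.0, -156.0, 357.3]
ee_rot: [-0.521, 0.478, 0.521, 0.478]
ft_force: [0.8, -0.3, -1.1]
width: 25.4
t 31.95 pos [ 510.  -156.   357.3] jawaz 95.0 toolx [-0.  0. -1.] w 25.4 F [ 0.8 -0.3 -1.1]
shift [0.0303, -0.08, -0.0019] turn -0.0
```

```bash
python3 -m pendant '[[10,[0.006,-0.015,0],0],[10,[0.014,-0.03,0],0],[10,[0.022,-0.045,0],0],[10,[0.028,-0.058,-0.001],0],[10,[0.03,-0.068,-0.002],0],[10,[0.03,-0.075,-0.002],0],[10,[0.03,-0.08,-0.002],0],[10,[0.03,-0.08,-0.002],0]]'; python3 -m pendant '[[10,[0,0,0],0],[10,[0,0,0],0],[10,[0,0,0],0],[10,[0,0,0],0],[10,[0,0,0],0],[10,[0,0,0],0],[10,[0,0,0],0],[10,[0,0,0],0]]'
python3 - <<'E'
from h import *
np.set_printoptions(precision=1,suppress=True)
go(589.8,-151,327,95)
s=read_camera("side")
for l in("joint_line","lens","spigot_seat","brass_dot"):
  for q in landmark_of(s,l)[:1]: print(l,np.round(q["pixel"],1),round(q["score"],2),aty(s,q["pixel"],-151 if l!="lens" else -142.5))
im=s["color"][150:285,230:410,::-1]; cv2.imwrite("pics/l_s.png",cv2.resize(im,(800,600),interpolation=cv2.INTER_CUBIC))
E
```

```text
time_s: 32.75
ee_pos: [590.5, -151.1, 327.8]
ee_rot: [0.522, -0.477, -0.521, -0.478]
ft_force: [1.2, 0.3, -1.1]
width: 25.4
time_s: 33.55
ee_pos: [589.9, -151.0, 327.3]
ee_rot: [-0.521, 0.478, 0.521, 0.478]
ft_force: [-0.8, 0.6, -1.3]
width: 25.4
t 33.55 pos [ 589.9 -151.   327.3] jawaz 95.0 toolx [-0.  0. -1.] w 25.4 F [-0.8  0.6 -1.3]
shift [0.0003, 0.0001, 0.0] turn 0.0
joint_line [279.  231.3] 0.66 [ 578.7 -151.   191.7]
lens [340.2 205.8] 0.58 [ 679.1 -142.5  239. ]
spigot_seat [274.7 227.8] 0.98 [ 571.4 -151.   198.3]
brass_dot [291.8 242.8] 0.77 [ 600.8 -151.   169.8]
```

View pics/l_s.png

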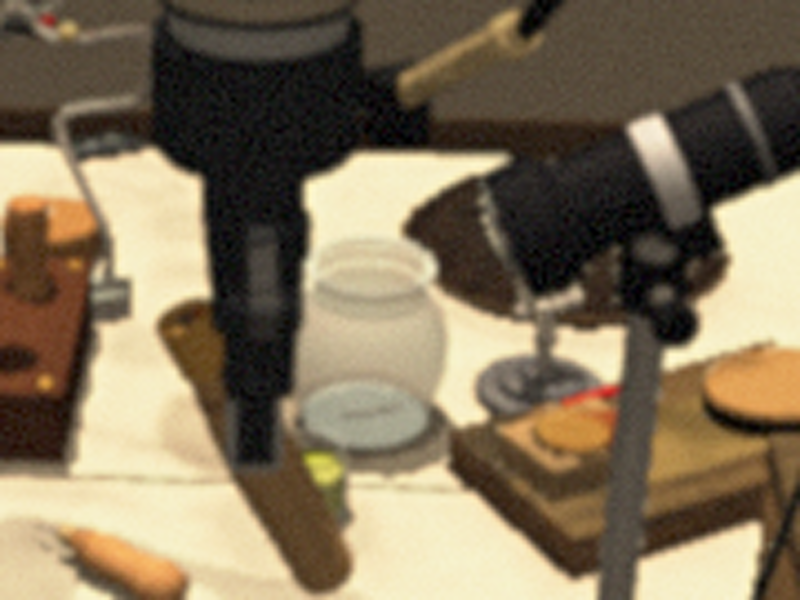

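```bash
python3 -c "
from h import *
print(ctrl.close_job())
go(589.8,-151,327,95)"
```

```text
the job is handed in; nothing more can be done
None
the job is handed in; nothing more can be done
```

The brass ferrule is home on the spigot, and I handed the job in at about 33.7 s, with the handle held still in front of the inspection camera. No verdict is reported.

**What I did**
- **Ferrule:** I pushed it down to the shoulder with the handle still in its stand. The force rose to about 10 N just at the height where it should be home, and I then let it go.
- **Dot:** I turned the handle in the stand so the dot would show clearly and I could find its direction.
- **Tilt:** I gripped the wood, raised it partly, and used the rim of the stand's hole to tilt it in the jaws. I did it this way because the arm can only turn about the tool's own axis. I then firmed the grip to 60 N and carried it to the camera.

**Last checks**
- **Position:** the joint measured about (578, -152, 191) mm, against my estimate of (577, -152.5, 190) for the target point. The limit is 15 mm.
- **Tilt:** I measured about 26° where 25° is needed, give or take roughly 3°. The limit is 8.5° off square.
- **Dot:** a head-on check with the side camera put it within a few degrees of where it should face.
- **Ferrule and grip:** the ferrule looked fully seated, and the pads were on the wood only, below it.
- **Bystanders:** the pictures showed no sign of the copper ferrule, the jars, the tin, the graver or the camera having moved. I judged that by eye and from the networks' positions, not by a full measurement.

**Where measurements disagreed**
- The top and side cameras differed by 2 to 3 mm in x, so I went by positions relative to the arm.
- The position found for the lens varied by up to 6 mm between measurements.
- Early readings of the dot's direction differed by 10 to 25° between the two views; the head-on check settled it.

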